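Steady the rocking display stand and lay its layer of biscuit cartons

TASK

The little display stand on the café counter rocks. First move the metal caddy off it onto the round cork coaster; then, with the stand empty, turn the two winged knobs to screw its feet down until all four feet rest on the counter and the stand is level and no longer wobbles; then lay every carton from the rubber mat flat on the stand, each inside a printed rectangle of its own, so that they build up the pinwheel pattern (any carton in any rectangle). Leave the other things on the counter where they are.

Things in the scene. Friction and masses are not known exactly. Their poses are not given: they have to be found in the camera images.
- stand_top (a point): Display stand, loose, 2.8 kg: wooden slab 196 x 196 x 14 mm on a steel cross whose ends reach past the slab's corners, each with a foot 24 mm across. Point: centre of the slab's top, 50 mm above the counter when level; x, y along its edges, z up. Feet in this frame (mm): screw feet 'far' (116,116), 'near' (-116,-116); fixed feet (116,-116), (-116,116). Dark outlines of 4 rectangles form a pinwheel on it.
- wing_near (a point): Winged knob of the near screw foot: upright black wing 36 mm long (its x), 12 thick (y), 28 high, on a boss. Point: on its axis, 1 mm above mid-height, 72 mm above the counter when the stand is level. Clockwise from above screws the foot down, 12 mm a turn (friction 0.08 N m); it stays where left and goes at least 4 mm past level. The knob itself does not rise or sink in the stand.
- wing_far (a point): Winged knob of the far screw foot: the same in all respects.
- foot_near (a point): Centre of the underside of the near screw foot, below its knob. The counter is z = 0: a height above 0 is the gap. A foot of the right length is 72 mm below its knob's point. At the start both screw feet are 4 to 8 mm too short: the stand rocks about the line through the fixed feet and leans on one screw foot.
- foot_far (a point): Centre of the underside of the far screw foot: the same.
- foot_fix_near (a point): Centre of the underside of the fixed foot at (-116, 116) mm of the stand.
- foot_fix_far (a point): Centre of the underside of the fixed foot at (116, -116) mm of the stand.
- caddy_mid (a point): Plain closed metal caddy with a dark lid, 54 x 54 mm and 54 mm high, 200 g, standing on the stand at the start; this point is its centre, z up, x and y along its sides.
- coaster_top (a point): Round cork coaster, fixed, 100 mm across, 4 mm thick; this point is the centre of its top.
- slot_a (a point): Centre of a printed rectangle, on the slab's top: x runs along its 118 mm length towards the end that borders the empty 60 mm middle square, y along its 58 mm width, z up. The next rectangles a, b, c, d follow counter-clockwise at quarter turns.
- slot_b (a point): Centre of a printed rectangle, on the slab's top: x runs along its 118 mm length towards the end that borders the empty 60 mm middle square, y along its 58 mm width, z up. A steel rail 5 mm high, 4 thick, 120 long runs along the middle of each edge of the slab, outside the rectangles.
- slot_c (a point): Centre of a printed rectangle, on the slab's top: x runs along its 118 mm length towards the end that borders the empty 60 mm middle square, y along its 58 mm width, z up.
- slot_d (a point): Centre of a printed rectangle, on the slab's top: x runs along its 118 mm length towards the end that borders the empty 60 mm middle square, y along its 58 mm width, z up.
- carton1_mid (a point): Cardboard biscuit carton with a white paper band, 110 x 52 x 40 mm (x, y, z), about 180 g, lying flat on the 3 mm thick rubber mat at the start; this point is its centre. It may be absent (three or four of the four are present).
- carton2_mid (a point): Cardboard biscuit carton with a white paper band, 110 x 52 x 40 mm (x, y, z), about 180 g, lying flat on the 3 mm thick rubber mat at the start; this point is its centre. It may be absent (three or four of the four are present).
- carton3_mid (a point): Cardboard biscuit carton with a white paper band, 110 x 52 x 40 mm (x, y, z), about 180 g, lying flat on the 3 mm thick rubber mat at the start; this point is its centre. It may be absent (three or four of the four are present).
- carton4_mid (a point): Cardboard biscuit carton with a white paper band, 110 x 52 x 40 mm (x, y, z), about 180 g, lying flat on the 3 mm thick rubber mat at the start; this point is its centre. It may be absent (three or four of the four are present).
- pen_cup: Bystander: steel pen cup with pens; leave it alone. Origin at the centre of its underside.
- straw_pot: Bystander: steel pot of straws; leave it alone. Origin at the centre of its underside.
- iced_drink: Bystander: lidded clear drink cup with a straw; leave it alone. Origin at the centre of its underside.
- milk_jug: Bystander: steel milk jug; leave it alone. Origin at the centre of its underside.
- keys: Bystander: two flat keys on a ring; leave it alone. Origin at the centre of its underside.
Not all that is in view belongs to the job. Leave any orange or red look-alike of the part that bears carton4_mid alone.

How it is judged:
By the outcome, as a careful person would: the job done as asked, in the order asked, and still so for the second after the job is handed in, with the robot touching nothing.
Of carton1, carton2, carton3, carton4 only 3 to 4 are there at a start; the rules pass over those that are not, and their reading is None.
At some moment in a run one of carton1, carton2, carton3, carton4 may be knocked a few centimetres aside while the robot is not near it.
Once in a run the grip may slacken for a moment while it holds something.
It also fails if it takes over 210 s, if anything falls off the work surface, if the arm or the gripper's body presses on something with over 40 N, if the wrist force passes 120 N, or if a joint passes its speed limit or range.

ROBOT

A 6-joint arm with a two-finger parallel gripper is mounted at the origin on the work surface. World frame = base frame: x ahead of the robot, y to its left, z up, the work surface at z = 0. Lengths are in mm, angles in rad, forces in N, time in s.
With the tool pointing down it reaches from about 350 to 775 mm from the base axis. Payload 7.3 kg.
Tool frame: the origin (TCP) lies midway between the tips of the shut fingers; the grasp point (between the pads) lies 19 mm behind it (bot.tcp_to_grasp is the distance from the TCP to the grasp point, in mm); z points along the fingers, y is the line along which they close (so a half turn about z gives the same grasp; the last joint's range is limited). The gripper opens to 92 mm and grips with 3 to 60 N. Pads are 19 mm wide; open, the fingers measure 130 mm over their backs; the gripper's body (75 mm by 190 mm) begins 47 mm behind the grasp point.
Start: joints at [-1.304, 0.342, 1.524, -0, 1.275, -0.146], TCP at [210.641, -480.911, 226.741] pointing down, gripper open.
Joint ranges: [-2.53, 2.53], [-0.77, 2.02], [0.04, 2.7], [-1, 4.14], [0.28, 2.66], [-3.11, 3.11]. Speed limits (rad/s): [2.57, 2.57, 3.14, 3.14, 3.14, 3.14].

INTERFACE

Orientations are given as [roll, pitch, yaw] about the fixed x, y, z axes, in that order (R = Rz(yaw) Ry(pitch) Rx(roll)).
In Python, from plant import bot, viewer gives the robot as it stands. The module is installed in compiled form; this text tells all that it offers.
- The arm moves only by the shell command python3 -m handwheel 'ROWS'. ROWS is text: rows parted by semicolons, each of 7 numbers parted by spaces: the shift along the tool's x, y, z scaled (see below), then the turn, a rotation vector about the tool's x, y, z scaled (see below), then the opening, from -1 (shut) to 1 (fully open), so that 0 is half open. In form: tx ty tz rx ry rz gripper; .... A call has 1 to 8 rows; each row is the pose to reach, as a shift and turn from the pose commanded when the call began, along the tool's axes at that moment, turning the shorter way round; what a row does not reach only later rows make up. The controller multiplies each number of a shift by 10 cm and each number of a turn by pi rad. A row lasts 1/12 s, in which the tool goes at most 41.7 mm and 7.16 degrees, less where a joint would pass 70% of its speed; a pose out of reach is approached as far as the arm can. A call with a number of a shift or a turn outside -1 to 1 is refused whole. A call with a gripper value outside its range is refused whole. The fingers move at their own pace and stop on an object; the grip force is fixed at half the most. Time passes only in rows, so rows that repeat a pose let the fingers close. It gives the time, the measured TCP pose, the force, the opening and the grip force at its end, in the units of the state.
- bot.get_obs(): the state, without advancing time (a new reading comes with each control period).
- viewer.capture(name): name is "scene" or "side" or "wrist"; returns a dict with "frame" (480x640x3 uint8, red, green, blue), "fov_y" (degrees; the focal length in pixels is half the picture's height over the tangent of half this angle, whatever the lens; pixels are square), "cx", "cy" (the principal point, pixels), "dist_coeffs" ([k1, k2, p1, p2, k3] as OpenCV has them; the pictures are not rectified), "T" (4x4, takes a point from camera to world coordinates). Camera axes: x right, y down, z forward; pixel columns grow to the right and rows downward; lengths in mm; the calibration is good to about 2 mm. A picture is of the moment at which its call begins. There is no depth.
- bot.close_job(): hands the job in; it is judged then, once.
Trained networks look in a picture, given as the dict that the camera call returned (one of the last four; its "shot" number tells which), for a name from the list of things; names that differ only in an ending like _2 or _b are one class to them, and where a whole thing is asked for, a point or a joint stands for the part that bears it (a point fixed in the world has none). Each returns a list of dicts, best first, with "score" (0 to 1); they miss things now and then, are a little off and sometimes report something else, mostly with a low value. They report only what shows in the picture. A call takes as long as a camera call. They do not tell look-alikes from the thing itself.
- viewer.recognise(target, picture): "centre" ([column, row] in pixels, amid what is visible of it).
- viewer.cut_out(target, picture): "pixels" (480x640 bool, what is visible of it) and "centre" ([column, row] in pixels, amid what is visible of it).
The state is a dict: "time": time; "joint_positions": joint angles; "dq": joint speeds; "tau": joint torques, N m; "tool_pos": TCP position; "tcp_rot": TCP orientation; "contact_force": force on the tool from outside, world axes, zero at the start; "moment": the same for the moment, N m; "grip_width": finger opening in mm; "finger_force": force on a finger pad.
Only numpy, scipy, OpenCV 4.12 (cv2) and the standard library are available. Lean on these libraries where they do the work, as an engineer would, in place of code of your own. Each camera call takes 0.05 s, during which the arm holds its last target. There are 200 camera calls.

## Working session

There is one attempt and no reset: what is moved stays moved. The work goes in short steps, Python scripts to look and compute and a shell command to move; the robot and the scene stay as the last step left them, time stands still between calls to the robot, and variables do not carry over. Pictures are saved under pics/ and viewed, at most 14 in all, crops included, and the job is handed in when it is done.

```bash
mkdir -p pics
cat > h.py <<'E'
import numpy as np, cv2
from plant import bot, viewer
from scipy.spatial.transform import Rotation as R
def cam(p):
    f=240/np.tan(np.radians(p["fov_y"])/2)
    return np.array([[f,0,p["cx"]],[0,f,p["cy"]],[0,0,1]]),np.array(p["dist_coeffs"],float)
def ray(p,uv):
    K,d=cam(p); n=cv2.undistortPoints(np.array([[uv]],float),K,d)[0,0]
    T=np.array(p["T"]); return T[:3,3],T[:3,:3]@np.array([n[0],n[1],1])
def onz(p,uv,z):
    o,r=ray(p,uv); return (o+r*(z-o[2])/r[2])
def proj(p,X):
    K,d=cam(p); T=np.linalg.inv(np.array(p["T"])); X=np.atleast_2d(X).astype(float)
    return cv2.projectPoints(X,cv2.Rodrigues(T[:3,:3])[0],T[:3,3],K,d)[0][:,0]
def save(p,n): cv2.imwrite(f"pics/{n}.png",cv2.cvtColor(p["frame"],cv2.COLOR_RGB2BGR))
def tri(ps,uvs):
    A=np.zeros((3,3));b=np.zeros(3)
    for p,uv in zip(ps,uvs):
        o,r=ray(p,uv);r=r/np.linalg.norm(r);M=np.eye(3)-np.outer(r,r);A+=M;b+=M@o
    return np.linalg.solve(A,b)
def state():
    o=bot.get_obs(); return np.array(o["tool_pos"]),np.array(o["tcp_rot"]),o
E
python3 - <<'E'
from h import *
for n in("scene","side","wrist"):
    p=viewer.capture(n);save(p,n+"0");print(n,p["fov_y"],np.round(np.array(p["T"]),2).tolist())
print(bot.get_obs())
E
```

```text
scene 42.43436895561164 [[0.57, 0.58, -0.59, 1450.59], [0.82, -0.41, 0.4, -583.8], [-0.01, -0.71, -0.7, 1219.22], [0.0, 0.0, 0.0, 1.0]]
side 45.41035649835264 [[-0.78, 0.39, -0.49, 1150.53], [0.63, 0.5, -0.6, 848.54], [0.01, -0.77, -0.63, 893.08], [0.0, 0.0, 0.0, 1.0]]
wrist 62.12243350659117 [[0.4, -0.87, -0.28, 285.09], [-0.92, -0.38, -0.12, -447.76], [-0.0, 0.3, -0.95, 383.8], [0.0, 0.0, 0.0, 1.0]]
{'time': 0.15, 'joint_positions': array([-1.30397461e+00,  3.42573342e-01,  1.52472977e+00,  3.52337932e-06,
        1.27541659e+00, -1.45990311e-01]), 'dq': array([-0.00272097, -0.00049293, -0.00196779,  0.00074163,  0.00029261,
       -0.00068066]), 'tau': array([ 1.13348575e-03, -4.31470942e+01, -2.44351083e+01,  7.17115193e-02,
        5.37600671e-02, -8.09588096e-05]), 'tool_pos': array([ 210.57472635, -480.61466714,  226.22275645]), 'tcp_rot': array([-3.14047808e+00, -1.67288577e-04,  4.12810912e-01]), 'contact_force': array([-0.05234316,  0.34221254, -0.2685624 ]), 'moment': array([-0.04531468,  0.05280982,  0.01280596]), 'finger_force': 0.0, 'grip_width': 91.61894319306725}
```

View pics/scene0.png

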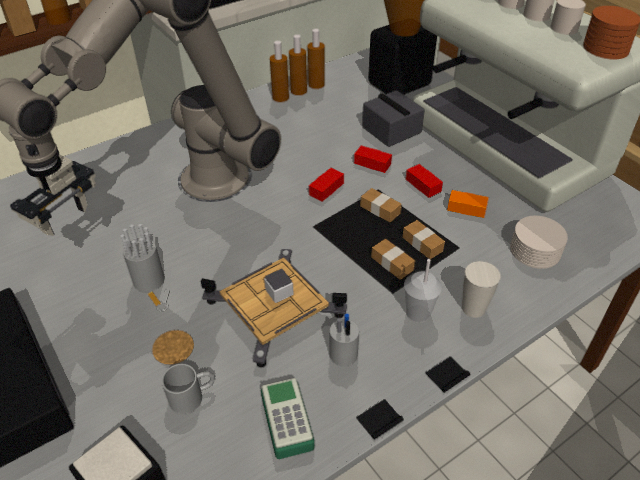

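View pics/side0.png

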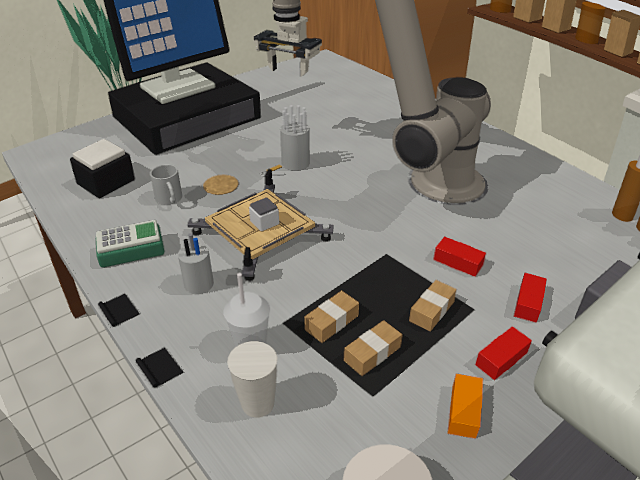

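Scene: caddy on the stand (278,285), knobs at (208,287) and (339,300), coaster (173,347). There are three brown cartons on the mat (380,205), (424,238) and (393,258); the red and orange boxes are look-alikes. Side view agrees.

```bash
cat >> h.py <<'E'
from scipy.optimize import minimize
def boxpts(x,y,z,yaw,L,W,H):
    c=np.array([[a,b,d] for a in(-L/2,L/2) for b in(-W/2,W/2) for d in(-H/2,H/2)])
    return c@R.from_euler('z',yaw).as_matrix().T+[x,y,z]
def sil(p,P):
    m=np.zeros((480*2,640*2),np.uint8); h=cv2.convexHull((proj(p,P)*2+0.5).astype(np.float32)); cv2.fillConvexPoly(m,np.round(h*16).astype(np.int32),1,shift=4); return m>0
def fitbox(ps,masks,z,dims,x0,yaw0s):
    ms=[cv2.resize(m.astype(np.uint8),(1280,960),interpolation=cv2.INTER_NEAREST)>0 for m in masks]
    def cost(q):
        s=0
        for p,m in zip(ps,ms):
            a=sil(p,boxpts(q[0],q[1],z,q[2]/30,*dims)); s+=1-(a&m).sum()/max(1,(a|m).sum())
        return s/len(ps)
    best=None
    for y in yaw0s:
        r=minimize(cost,[x0[0],x0[1],y*30],method='Nelder-Mead',options=dict(initial_simplex=np.array([x0[0],x0[1],y*30])+np.array([[0,0,0],[12,0,0],[0,12,0],[0,0,8]]),maxiter=120,xatol=.1,fatol=1e-4))
        if best is None or r.fun<best.fun: best=r
    return best.x[0],best.x[1],best.x[2]/30,best.fun
E
python3 - <<'E'
from h import *
import sys
A=viewer.capture("scene");B=viewer.capture("side")
for n in["caddy_mid","wing_near","wing_far","foot_near","foot_far","foot_fix_near","foot_fix_far","coaster_top","stand_top","slot_a","slot_c","pen_cup","straw_pot","iced_drink","milk_jug","keys"]:
    print(n,[[(np.round(d["centre"]).tolist(),round(d["score"],2)) for d in viewer.recognise(n,p)[:4]] for p in(A,B)])
for n in["carton1_mid","caddy_mid"]:
    D=[viewer.cut_out(n,p) for p in(A,B)]
    print(n,[[(np.round(d["centre"]).tolist(),round(d["score"],2),int(d["pixels"].sum())) for d in dd] for dd in D])
    dims,z,yaws=((110,52,40),23,np.arange(0,3.1,.52)) if 'carton' in n else ((54,54,54),77,[0,.4,.8,1.2])
    for d in D[0]:
        if d["score"]<.4: continue
        X=onz(A,d["centre"],z)
        e=min(D[1],key=lambda e:np.hypot(*(onz(B,e["centre"],z)-X)[:2]))
        r=fitbox([A,B],[d["pixels"],e["pixels"]],z,dims,X,yaws)
        print(n,np.round(X),np.round(r,3))
E
```

```text
caddy_mid [[([278.0, 288.0], 0.68), ([422.0, 240.0], 0.46)], [([262.0, 211.0], 0.69)]]
wing_near [[([206.0, 288.0], 0.61)], [([263.0, 177.0], 0.58)]]
wing_far [[([339.0, 300.0], 0.51)], [([193.0, 266.0], 0.67), ([250.0, 257.0], 0.58), ([244.0, 316.0], 0.47)]]
foot_near [[([265.0, 301.0], 0.46)], [([264.0, 175.0], 0.55)]]
foot_far [[([270.0, 304.0], 0.68), ([344.0, 343.0], 0.27)], [([248.0, 277.0], 0.47), ([266.0, 211.0], 0.44)]]
foot_fix_near [[([271.0, 303.0], 0.69)], [([254.0, 229.0], 0.79)]]
foot_fix_far [[([268.0, 301.0], 0.83), ([140.0, 261.0], 0.6)], [([254.0, 227.0], 0.7)]]
coaster_top [[([171.0, 347.0], 0.7)], [([220.0, 183.0], 0.95)]]
stand_top [[([269.0, 300.0], 0.64), ([421.0, 291.0], 0.5)], [([256.0, 226.0], 0.87)]]
slot_a [[([267.0, 301.0], 0.91)], [([257.0, 228.0], 0.93)]]
slot_c [[([267.0, 301.0], 0.91)], [([257.0, 228.0], 0.93)]]
pen_cup [[([346.0, 340.0], 0.7)], [([196.0, 265.0], 0.71)]]
straw_pot [[([141.0, 266.0], 0.59)], [([292.0, 139.0], 0.77)]]
iced_drink [[([423.0, 292.0], 0.82)], [([244.0, 314.0], 0.95), ([275.0, 167.0], 0.69)]]
milk_jug [[([183.0, 387.0], 0.61)], [([166.0, 185.0], 0.57)]]
keys [[([154.0, 299.0], 0.74)], [([275.0, 170.0], 0.45), ([245.0, 317.0], 0.34)]]
carton1_mid [[], [([373.0, 348.0], 0.72, 1737)]]
caddy_mid [[([281.0, 286.0], 0.85, 673), ([266.0, 304.0], 0.64, 5761)], [([262.0, 210.0], 0.81, 773)]]
caddy_mid [ 568. -102.   77.] [ 5.61414e+02 -1.07434e+02  1.34800e+00  1.19000e-01]
caddy_mid [ 595. -160.   77.] [ 5.61497e+02 -1.06297e+02  1.38900e+00  5.37000e-01]
```

Run:
```python
from h import *
A=viewer.capture("scene");B=viewer.capture("side")
n=tri([A,B],[(208,288),(267,179)]);f=tri([A,B],[(339,300),(248,262)])
print("near",n,"far",f,np.hypot(*(f-n)[:2]), "mid",(n+f)/2,"standyaw",np.arctan2(*(f-n)[1::-1])-np.pi/4)
print("coaster",tri([A,B],[(172,347),(220,184)]))
for k,a,b in[("straw",(141,266),(294,146)),("pen",(345,342),(196,267)),("drink",(422,295),(246,318))]: print(k,tri([A,B],[a,b]))
for c,d in[((380,205),(433,304)),((424,238),(374,347)),((393,258),(331,316))]: print("carton",tri([A,B],[c,d]))
S=[cv2.resize(p["frame"][y:y+150,x:x+200],None,fx=3,fy=3,interpolation=cv2.INTER_CUBIC) for p,x,y in((A,180,230),(B,170,150))]
cv2.imwrite("pics/s1.png",S[0][...,::-1]);cv2.imwrite("pics/s2.png",S[1][...,::-1])
```

```text
near [ 456.60059357 -247.35684763   62.7070685 ] far [674.25521658  -1.66993172  57.52177394] 328.23100945219653 mid [ 565.42790508 -124.51338967   60.11442122] standyaw 0.06042662575265656
coaster [ 524.8976925  -388.75803651    3.38246917]
straw [ 286.92020776 -354.5422069    57.53072678]
pen [776.95873302 -61.39835723  53.31250673]
drink [786.43651404 160.924248    80.13698601]
carton [423.52222109 326.5649711   22.9829654 ]
carton [605.06640432 337.01341141  26.27515238]
carton [616.19206563 218.0354098   25.89008522]
```

View pics/s1.png

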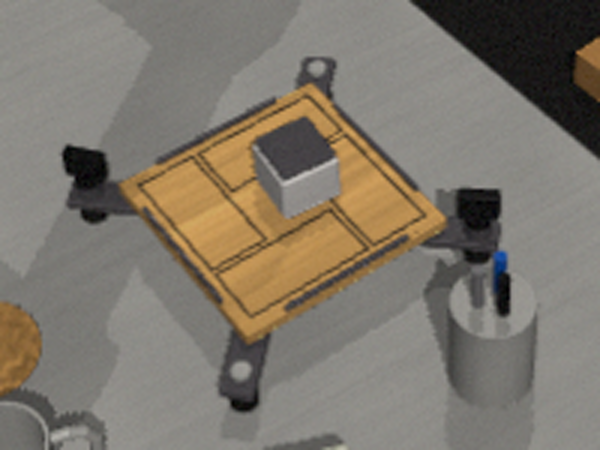

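The stand centre is about (565,-124) with yaw about 0.06, and the caddy sits a bit to the upper right of the centre. Next I'll go above the caddy for a wrist view.

```bash
cat >> h.py <<'E'
def plan(*tg,start=None):
    """targets (x,y,z,yaw): prints per-target call lines (tool units)"""
    if start is None:
        t,r,_=state(); cy=r[2]; c=t.copy()
    else: c=np.array(start[:3],float); cy=start[3]
    for g in tg:
        g=np.array(g,float); first=True
        while True:
            d=g[:3]-c; M=(R.from_euler('z',cy)*R.from_euler('x',np.pi)).as_matrix()
            l=M.T@d; k=min(1,99/max(1e-6,abs(l).max())); dy=(g[3]-cy+np.pi)%(2*np.pi)-np.pi if abs(g[3]-cy)>np.pi*1.0001 else g[3]-cy
            s=np.clip(dy,-.9,.9)
            n=int(np.ceil(max(np.linalg.norm(l*k)/41.7,abs(s)/.125)))
            print(f"[{l[0]*k/100:.3f} {l[1]*k/100:.3f} {l[2]*k/100:.3f} 0 0 {-s/np.pi:.3f}] x{n}",end="  ")
            c=c+M@(l*k); cy=cy+s
            if k==1 and abs(cy-g[3])<1e-3: break
        print()
E
python3 - <<'E'
from h import *
plan((330,-370,320,.41),(500,-110,300,1.35))
A=viewer.capture("scene");B=viewer.capture("side")
print("jug",onz(A,(183,407),0),onz(B,(166,200),0), onz(A,(183,372),80), "key",onz(A,(160,298),0))
E
```

```text
[0.990 -0.346 -0.600 0 0 0.001] x3  [0.548 -0.193 -0.332 0 0 -0.000] x2  
[0.990 -0.651 0.076 0 0 -0.286] x8  [0.990 0.326 0.067 0 0 -0.013] x3  [0.823 0.308 0.057 0 0 -0.000] x3  
jug [ 686.04981726 -438.3451824     0.        ] [ 680.67576227 -419.56393154    0.        ] [ 658.12488991 -409.83816441   80.        ] key [ 363.46455507 -347.627568      0.        ]
```

```bash
H="python3 -m handwheel"; 
python3 -m handwheel '.8 -.28 -.5 0 0 0 1;.99 -.346 -.6 0 0 0 1;.99 -.346 -.6 0 0 0 1'
python3 -m handwheel '.548 -.193 -.332 0 0 0 1;.548 -.193 -.332 0 0 0 1;.548 -.193 -.332 0 0 0 1'
python3 -m handwheel '.99 -.651 .076 0 0 -.286 1;.99 -.651 .076 0 0 -.286 1;.99 -.651 .076 0 0 -.286 1;.99 -.651 .076 0 0 -.286 1;.99 -.651 .076 0 0 -.286 1;.99 -.651 .076 0 0 -.286 1;.99 -.651 .076 0 0 -.286 1;.99 -.651 .076 0 0 -.286 1'
python3 -m handwheel '.99 .326 .067 0 0 -.013 1;.99 .326 .067 0 0 -.013 1;.99 .326 .067 0 0 -.013 1'
python3 -m handwheel '.823 .308 .057 0 0 0 1;.823 .308 .057 0 0 0 1;.823 .308 .057 0 0 0 1;.823 .308 .057 0 0 0 1'
python3 - <<'E'
from h import *
t,r,o=state();print(t,r,o["time"])
p=viewer.capture("wrist");save(p,"w1")
print(np.round(np.array(p["T"]),3).tolist())
for n in["caddy_mid","wing_near","wing_far"]:
    for d in viewer.cut_out(n,p): 
        print(n,d["centre"],d["score"],onz(p,d["centre"],77 if n[0]=='c' else 72))
        if n[0]=='c' and d["score"]>.5:
            X=onz(p,d["centre"],77); print(fitbox([p],[d["pixels"]],77,(54,54,54),X,[0,.4,.8,1.2]))
E
```

```text
time: 2.5
tool_pos: [288.1, -408.5, 287.6]
tcp_rot: [-3.141, -0.0, 0.411]
contact_force: [0.2, 0.1, 0.1]
grip_width: 91.8
finger_force: 0.0
time: 2.75
tool_pos: [333.1, -367.9, 323.3]
tcp_rot: [3.136, -0.002, 0.417]
contact_force: [-0.1, 0.2, -1.1]
grip_width: 91.7
finger_force: 0.0
time: 3.42
tool_pos: [394.1, -270.8, 311.9]
tcp_rot: [-3.141, -0.0, 1.316]
contact_force: [-0.3, -0.3, 0.3]
grip_width: 92.1
finger_force: 0.0
time: 3.67
tool_pos: [452.3, -181.1, 305.0]
tcp_rot: [-3.141, -0.001, 1.349]
contact_force: [0.7, -0.1, -0.1]
grip_width: 92.0
finger_force: 0.0
time: 4.0
tool_pos: [499.9, -107.9, 299.1]
tcp_rot: [-3.14, -0.0, 1.353]
contact_force: [-1.5, -0.7, 0.2]
grip_width: 91.8
finger_force: 0.0
[ 499.8632284  -107.92854481  299.14293293] [-3.14044313e+00 -1.04821827e-04  1.35347817e+00] 4.0
[[0.977, -0.205, -0.066, 517.507], [-0.215, -0.932, -0.292, -28.143], [-0.002, 0.299, -0.954, 456.816], [0.0, 0.0, 0.0, 1.0]]
caddy_mid [371.3, 172.7] 0.62 [557.94967012 -99.32300317  77.        ]
(np.float64(558.0555674035711), np.float64(-103.42389756900945), np.float64(0.04239881767192091), np.float64(0.13521955907971406))
wing_near [404.0, 181.8] 0.56 [ 588.29337701 -115.85615882   72.        ]
wing_far [473.0, 47.5] 0.8 [669.39070575  -7.09625591  72.        ]
wing_far [405.2, 174.1] 0.66 [ 590.59771741 -108.59895761   72.        ]
```

View pics/w1.png

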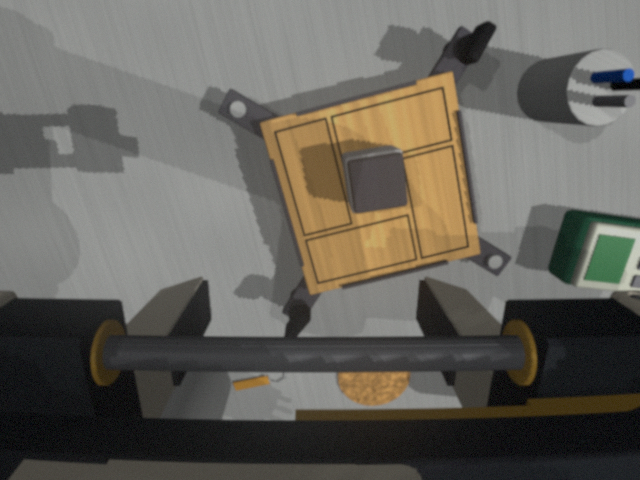

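Wrist view: caddy lid corners at about (343,155), (403,147), (408,205), (350,213). Slab corners at (260,122), (452,73), (480,255), (310,292); far wing (475,43), near wing (299,314).

Run:
```python
from h import *
p=viewer.capture("wrist")
L=np.array([onz(p,u,104) for u in[(343,155),(403,147),(408,205),(350,213)]]);S=np.array([onz(p,u,50) for u in[(260,122),(452,73),(480,255),(310,292)]])
for Q in(L,S):
    e=np.roll(Q,-1,0)-Q; print(Q.mean(0),np.linalg.norm(e,axis=1),np.degrees(np.arctan2(e[:,1],e[:,0]))%90)
print(onz(p,(238,108),36),onz(p,(495,261),36))
print(onz(p,(475,43),75),onz(p,(299,314),75))
m=L.mean(0)
```

```text
[ 557.15866383 -105.71378673  104.        ] [53.08202725 52.94626825 53.52462348 53.33154885] [85.13309949 85.96322273 85.55041183 85.48322908]
[ 561.60771251 -128.10619549   50.        ] [193.38075213 195.0493314  193.36579502 192.1008492 ] [1.48670037 2.17212912 0.61280907 2.19382011]
[440.96486272 -15.44970917  36.        ] [ 683.60757155 -241.7986915    36.        ]
[670.28631839  -7.63158859  75.        ] [ 454.12706256 -236.95047835   75.        ]
```

Run:
```python
from h import *
plan((558,-105,160,1.492),(558,-105,68,1.492))
```

```text
[0.133 0.400 0.990 0 0 -0.045] x3  [0.031 0.172 0.410 0 0 -0.000] x2  
[-0.000 -0.000 0.920 0 0 -0.000] x3
```

```bash
python3 -m handwheel '.133 .4 .99 0 0 -.045 1;.133 .4 .99 0 0 -.045 1;.133 .4 .99 0 0 -.045 1;.133 .4 .99 0 0 -.045 1'
python3 -m handwheel '.031 .172 .41 0 0 0 1;.031 .172 .41 0 0 0 1;.031 .172 .41 0 0 0 1'
python3 -m handwheel '0 0 .4 0 0 0 1;0 0 .7 0 0 0 1;0 0 .92 0 0 0 1;0 0 .92 0 0 0 1;0 0 .92 0 0 0 1'
python3 -m handwheel '0 0 0 0 0 0 0;0 0 0 0 0 0 -.2;0 0 0 0 0 0 -.5;0 0 0 0 0 0 -.5;0 0 0 0 0 0 -.5;0 0 0 0 0 0 -.5'
python3 - <<'E'
from h import *
t,r,o=state();print(t,r,o["time"])
plan((558,-105,165,1.492),(525,-389,165,1.492),(525,-389,45,1.492))
E
```

```text
time: 4.58
tool_pos: [539.4, -105.6, 195.9]
tcp_rot: [-3.133, -0.002, 1.491]
contact_force: [-1.3, -0.3, -0.4]
grip_width: 92.1
finger_force: 0.0
time: 4.83
tool_pos: [557.6, -104.0, 159.5]
tcp_rot: [-3.138, -0.001, 1.492]
contact_force: [-0.9, -0.4, 0.4]
grip_width: 91.5
finger_force: 0.0
time: 5.25
tool_pos: [558.8, -104.1, 69.9]
tcp_rot: [3.141, 0.0, 1.493]
contact_force: [0.4, 0.2, 1.1]
grip_width: 91.8
finger_force: 0.0
time: 5.75
tool_pos: [558.8, -103.5, 68.3]
tcp_rot: [3.141, 0.0, 1.494]
contact_force: [0.1, -0.2, 0.7]
grip_width: 56.6
finger_force: 1.5
[ 558.7928077 -103.4674936   68.3269534] [3.14094243e+00 2.29415002e-04 1.49359640e+00] 5.75
[-0.016 -0.007 -0.967 0 0 0.001] x3  
[-0.990 -0.037 0.000 0 0 -0.000] x3  [-0.990 -0.037 0.000 0 0 -0.000] x3  [-0.877 -0.032 -0.000 0 0 -0.000] x3  
[-0.000 -0.000 0.990 0 0 -0.000] x3  [-0.000 -0.000 0.210 0 0 -0.000] x1
```

```bash
python3 -m handwheel '0 0 0 0 0 0 -.9;0 0 0 0 0 0 -.9;0 0 0 0 0 0 -.9;0 0 -.3 0 0 0 -.9;0 0 -.6 0 0 0 -.9;0 0 -.97 0 0 0 -.9;0 0 -.97 0 0 0 -.9'
python3 -m handwheel '-.3 -.01 0 0 0 0 -.9;-.65 -.025 0 0 0 0 -.9;-.99 -.037 0 0 0 0 -.9;-.99 -.037 0 0 0 0 -.9'
python3 -m handwheel '-.35 -.01 0 0 0 0 -.9;-.7 -.025 0 0 0 0 -.9;-.99 -.037 0 0 0 0 -.9;-.99 -.037 0 0 0 0 -.9'
python3 -m handwheel '-.35 -.01 0 0 0 0 -.9;-.7 -.025 0 0 0 0 -.9;-.877 -.032 0 0 0 0 -.9;-.877 -.032 0 0 0 0 -.9;-.877 -.032 0 0 0 0 -.9'
python3 - <<'E'
from h import *
A=viewer.capture("scene");save(A,"a2");B=viewer.capture("side");save(B,"b2");p=viewer.capture("wrist");save(p,"w2")
cv2.imwrite("pics/c2.png",np.hstack([A["frame"][230:430,100:400],B["frame"][80:280,150:450]])[...,::-1])
for n in["coaster_top"]:
    print([[ (d["centre"],d["score"],onz(q,d["centre"],4)) for d in viewer.recognise(n,q)] for q in(A,B,p)])
t,r,o=state();print(t,r,o["time"],o["finger_force"],o["grip_width"])
E
```

```text
time: 6.33
tool_pos: [561.6, -104.3, 171.3]
tcp_rot: [3.131, 0.003, 1.494]
contact_force: [2.3, -1.0, -2.2]
grip_width: 54.0
finger_force: 29.8
time: 6.67
tool_pos: [546.1, -207.3, 163.8]
tcp_rot: [-3.14, 0.002, 1.489]
contact_force: [-0.2, 0.6, -2.1]
grip_width: 53.9
finger_force: 29.8
time: 7.0
tool_pos: [534.5, -305.4, 163.5]
tcp_rot: [-3.14, 0.002, 1.489]
contact_force: [-0.4, 0.7, -2.0]
grip_width: 53.8
finger_force: 29.8
time: 7.42
tool_pos: [525.3, -387.5, 163.4]
tcp_rot: [-3.14, -0.002, 1.492]
contact_force: [-0.8, 0.2, -1.8]
grip_width: 53.5
finger_force: 30.0
[[([168.6, 345.3], 0.88, array([ 516.5431924 , -393.52231015,    4.        ])), ([159.8, 319.4], 0.21, array([ 431.3300666 , -378.01673507,    4.        ]))], [([218.6, 183.7], 0.92, array([ 527.23396743, -392.07910919,    4.        ]))], [([311.2, 202.4], 0.73, array([ 524.21389898, -379.26374072,    4.        ]))]]
[ 526.37516685 -386.3360291   165.03903151] [-3.14154084e+00 -1.21410079e-04  1.49485899e+00] 7.7167 29.999592304229736 53.75704081596818
```

View pics/c2.png

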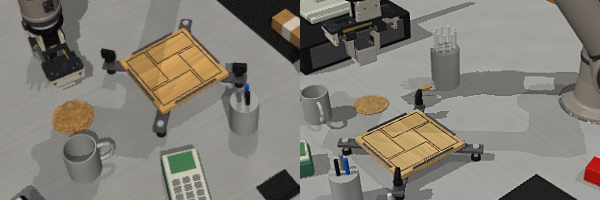

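The caddy is held and the stand is empty. The coaster is confirmed near (524,-389), so I'll lower it.

```bash
python3 -m handwheel '-.02 .01 .3 0 0 0 -.9;-.02 .01 .6 0 0 0 -.9;-.02 .01 .99 0 0 0 -.9;-.02 .01 .99 0 0 0 -.9'
python3 -m handwheel '0 0 .2 0 0 0 -.9;0 0 .37 0 0 0 -.9;0 0 .39 0 0 0 -.9;0 0 .41 0 0 0 -.9;0 0 .41 0 0 0 -.9'
```

```text
time: 8.05
tool_pos: [523.4, -385.6, 58.4]
tcp_rot: [-3.131, -0.009, 1.494]
contact_force: [-1.7, 2.2, -4.5]
grip_width: 53.5
finger_force: 30.0
time: 8.47
tool_pos: [527.6, -389.9, 26.5]
tcp_rot: [3.14, 0.001, 1.494]
contact_force: [-0.6, -0.2, -2.8]
grip_width: 53.8
finger_force: 30.0
```

```bash
python3 -m handwheel '0 0 .015 0 0 0 -.9;0 0 .025 0 0 0 -.9;0 0 .025 0 0 0 -.9;0 0 .025 0 0 0 -.9'
python3 -m handwheel '0 0 .01 0 0 0 -.9;0 0 .02 0 0 0 -.9;0 0 .02 0 0 0 -.9;0 0 .02 0 0 0 -.9'
```

```text
time: 8.8
tool_pos: [527.0, -389.7, 23.0]
tcp_rot: [3.141, 0.001, 1.494]
contact_force: [-0.8, 1.0, -2.4]
grip_width: 53.6
finger_force: 30.0
time: 9.13
tool_pos: [527.0, -389.9, 22.8]
tcp_rot: [3.141, 0.001, 1.494]
contact_force: [-3.9, 3.0, 10.6]
grip_width: 53.6
finger_force: 30.0
```

The caddy touches down at about 10 N. I'll release it, retreat and look towards the near knob.

```bash
python3 -m handwheel '0 0 -.02 0 0 0 0.2;0 0 -.02 0 0 0 1;0 0 -.02 0 0 0 1;0 0 -.02 0 0 0 1;0 0 -.02 0 0 0 1;0 0 -.02 0 0 0 1'
python3 -m handwheel '0 0 -.3 0 0 0 1;0 0 -.7 0 0 0 1;0 0 -1 0 0 0 1;0 0 -1 0 0 0 1'
python3 -m handwheel '0 0 -.3 0 0 0 1;0 0 -.8 0 0 0 1;0 0 -.8 0 0 0 1'
python3 - <<'E'
from h import *
A=viewer.capture("scene");B=viewer.capture("side")
cv2.imwrite("pics/c3.png",np.hstack([cv2.resize(A["frame"][270:440,130:380],None,fx=1.6,fy=1.6),cv2.resize(B["frame"][150:320,100:350],None,fx=1.6,fy=1.6)])[...,::-1])
plan((470,-330,230,1.492),(560,-210,290,1.492))
E
```

```text
time: 9.63
tool_pos: [526.8, -389.5, 22.2]
tcp_rot: [-3.141, -0.0, 1.494]
contact_force: [-0.4, -0.4, 0.4]
grip_width: 83.6
finger_force: 0.0
time: 9.97
tool_pos: [529.6, -392.0, 129.9]
tcp_rot: [3.132, 0.008, 1.494]
contact_force: [0.7, -0.0, 0.9]
grip_width: 92.0
finger_force: 0.0
time: 10.22
tool_pos: [528.7, -391.2, 209.2]
tcp_rot: [3.134, 0.006, 1.494]
contact_force: [0.9, -1.0, 1.2]
grip_width: 91.9
finger_force: 0.0
[0.559 -0.625 -0.244 0 0 0.000] x3  
[0.990 0.627 -0.469 0 0 -0.000] x4  [0.277 0.176 -0.131 0 0 -0.000] x1
```

View pics/c3.png

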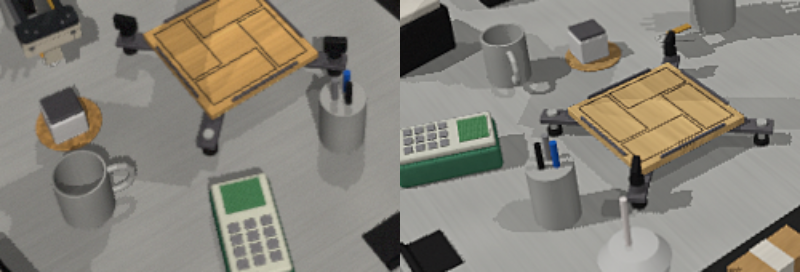

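Pictures: the caddy stands wholly on the coaster and the stand is undisturbed. Next are overhead wrist views of the two knobs.

Run:
```python
from h import *
A=viewer.capture("scene");B=viewer.capture("side")
print("blue",tri([A,B],[(347,317),(195.6,240.6)]),"blk",tri([A,B],[(347.5,324),(186,242)]),"rim",tri([A,B],[(344,332.5),(195.6,253)]))
plan((460,-205,270,1.49),(675,33,270,1.49))
```

```text
blue [770.29375708 -52.45271579 131.58272991] blk [787.3380548  -62.92939802 130.65832415] rim [772.76813144 -63.22979555  88.82786743]
[0.990 -0.447 -0.380 0 0 0.001] x3  [0.795 -0.362 -0.305 0 0 -0.000] x3  
[0.990 0.759 0.000 0 0 -0.000] x3  [0.990 0.759 0.000 0 0 -0.000] x3  [0.566 0.434 0.000 0 0 -0.000] x2
```

```bash
python3 -m handwheel '.4 -.18 -.15 0 0 0 -.2;.8 -.36 -.3 0 0 0 -.2;.99 -.447 -.38 0 0 0 -.2;.99 -.447 -.38 0 0 0 -.2'
python3 -m handwheel '.4 -.18 -.15 0 0 0 -.2;.795 -.362 -.305 0 0 0 -.2;.795 -.362 -.305 0 0 0 -.2;.795 -.362 -.305 0 0 0 -.2'
python3 - <<'E'
from h import *
p=viewer.capture("wrist");save(p,"w4");np.save("w4T.npy",p["T"])
t,r,o=state();print(t,r,o["time"])
for d in viewer.cut_out("wing_near",p): print(d["centre"],d["score"],onz(p,d["centre"],72),d["pixels"].sum(), cv2.minAreaRect(np.argwhere(d["pixels"])[:,::-1].astype(np.float32)))
E
python3 -m handwheel '.35 .25 0 0 0 0 -.2;.7 .53 0 0 0 0 -.2;.99 .759 0 0 0 0 -.2;.99 .759 0 0 0 0 -.2'
python3 -m handwheel '.35 .25 0 0 0 0 -.2;.7 .53 0 0 0 0 -.2;.99 .759 0 0 0 0 -.2;.99 .759 0 0 0 0 -.2'
python3 -m handwheel '.35 .25 0 0 0 0 -.2;.566 .434 0 0 0 0 -.2;.566 .434 0 0 0 0 -.2;.566 .434 0 0 0 0 -.2'
python3 - <<'E'
from h import *
p=viewer.capture("wrist");save(p,"w5");np.save("w5T.npy",p["T"])
t,r,o=state();print(t,r,o["time"])
for d in viewer.cut_out("wing_far",p): print(d["centre"],d["score"],onz(p,d["centre"],72),d["pixels"].sum(), cv2.minAreaRect(np.argwhere(d["pixels"])[:,::-1].astype(np.float32)))
a=cv2.imread("pics/w4.png")[60:360,120:520];b=cv2.imread("pics/w5.png")[60:360,120:520]
cv2.imwrite("pics/c5.png",np.hstack([a,b]))
A=viewer.capture("scene");B=viewer.capture("side")
print("pen3",tri([A,B],[(339,321),(189,237)]))
E
```

```text
time: 10.75
tool_pos: [488.7, -282.7, 241.1]
tcp_rot: [-3.14, -0.002, 1.496]
contact_force: [0.7, -0.6, 0.5]
grip_width: 69.6
finger_force: 0.0
time: 11.08
tool_pos: [459.6, -203.6, 271.0]
tcp_rot: [-3.142, -0.0, 1.496]
contact_force: [0.6, -0.1, 0.2]
grip_width: 42.9
finger_force: 0.0
[ 459.97451879 -205.03549477  270.35648758] [-3.14125388e+00  2.75659686e-04  1.49500086e+00] 11.1333
[310.2, 242.3] 0.56 [ 453.20362332 -244.74686446   72.        ] 803 ((305.7500305175781, 240.25003051757812), (24.041629791259766, 41.719295501708984), 45.0)
time: 11.52
tool_pos: [547.2, -109.1, 268.6]
tcp_rot: [-3.141, -0.003, 1.497]
contact_force: [-1.5, 0.3, 0.1]
grip_width: 36.8
finger_force: 0.0
time: 11.85
tool_pos: [630.3, -15.9, 267.3]
tcp_rot: [-3.14, -0.002, 1.497]
contact_force: [-0.4, -0.5, -0.6]
grip_width: 36.9
finger_force: 0.0
time: 12.18
tool_pos: [675.2, 33.0, 267.7]
tcp_rot: [-3.138, 0.001, 1.494]
contact_force: [-0.3, -0.6, -0.6]
grip_width: 36.7
finger_force: 0.0
[674.57142613  32.19194794 268.43462643] [-3.13854337e+00  9.00161704e-04  1.49308598e+00] 12.2333
[315.5, 236.6] 0.92 [673.55401358  -1.82450986  72.        ] 793 ((313.2080383300781, 236.3456573486328), (23.675804138183594, 43.25544738769531), 34.99202346801758)
pen3 [772.49104766 -74.16122174 131.64544887]
```

View pics/c5.png

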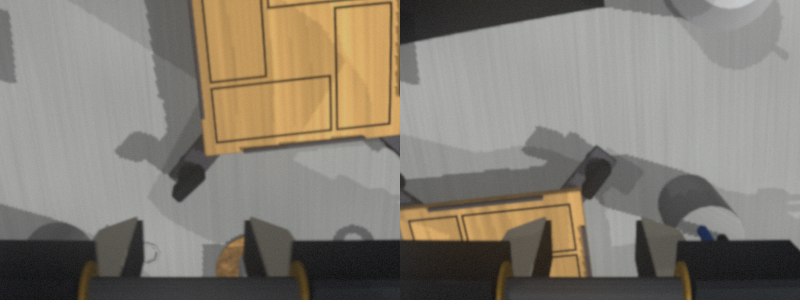

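Wrist crops: the near wing is at full-image (309,240) and the far wing at (317,235). Both point up-right in the image; the pen cup is to the right of the far knob. Next I'll fit the wing yaws.

Run:
```python
from h import *
p=viewer.capture("wrist")
d=viewer.cut_out("wing_far",p)[0]; M=d["pixels"]
for nm,im,T,c in[("near","pics/w4.png",np.load("w4T.npy"),(308,240)),("far","pics/w5.png",np.load("w5T.npy"),(317,236))]:
    q=dict(p);q["T"]=T
    g=cv2.imread(im).max(2); m=(g<48).astype(np.uint8); n,l,s,ce=cv2.connectedComponentsWithStats(m)
    L=l[c[1]-6:c[1]+7,c[0]-6:c[0]+7];k=np.bincount(L[L>0]).argmax(); mm=l==k
    print(nm,"dark area",s[k],ce[k])
    ms=[mm]+([M] if nm=="far" else [])
    for m_ in ms:
        X=onz(q,c,72); r=fitbox([q],[m_],71,(36,12,28),X,np.arange(0,3.1,.4)); print(nm,np.round(r,3),m_.sum())
    cc=cv2.imread(im)[c[1]-40:c[1]+40,c[0]-50:c[0]+50]; cv2.imwrite(f"pics/k_{nm}.png",cv2.resize(cc,None,fx=4,fy=4,interpolation=cv2.INTER_CUBIC))
cv2.imwrite("pics/k.png",np.hstack([cv2.imread("pics/k_near.png"),cv2.imread("pics/k_far.png")]))
```

```text
near dark area [296 225  28  26 272] [308.16544118 235.26470588]
near [ 450.765 -240.065    0.889    0.662] 272
far dark area [305 224  17  25 111] [311.36936937 234.15315315]
far [669.351  -7.735   1.385   0.83 ] 111
far [6.73999e+02 7.80000e-02 4.02800e+00 1.96000e-01] 765
```

View pics/k.png

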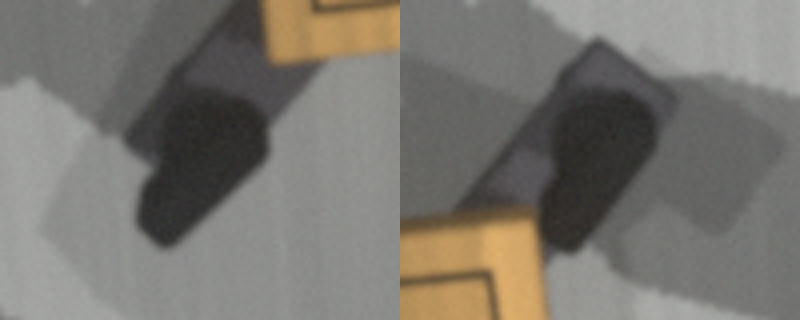

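```bash
cat >> h.py <<'E'
def fitwing(q,m,X,yaws,z=71,rb=12):
    ms=cv2.resize(m.astype(np.uint8),(1280,960),interpolation=cv2.INTER_NEAREST)>0
    th=np.arange(0,6.28,.3)
    def cost(v):
        cyl=np.array([[v[0]+v[3]*np.cos(t),v[1]+v[3]*np.sin(t),zz] for t in th for zz in(z-22,z-14)])
        a=sil(q,boxpts(v[0],v[1],z,v[2]/30,36,12,28))|sil(q,cyl); return 1-(a&ms).sum()/max(1,(a|ms).sum())
    best=None
    for y in yaws:
        s0=np.array([X[0],X[1],y*30,rb]);r=minimize(cost,s0,method='Nelder-Mead',options=dict(initial_simplex=s0+np.vstack([np.zeros(4),np.diag([6,6,8,2])]),maxiter=250,xatol=.05,fatol=1e-4))
        if best is None or r.fun<best.fun: best=r
    return np.round([best.x[0],best.x[1],(best.x[2]/30)%np.pi,best.x[3],best.fun],3)
def dark(fr,c,th):
    g=cv2.GaussianBlur(fr,(0,0),.8).max(2); m=(g<th).astype(np.uint8); n,l,s,ce=cv2.connectedComponentsWithStats(m)
    L=l[c[1]-6:c[1]+7,c[0]-6:c[0]+7]; k=np.bincount(L[L>0]).argmax(); return l==k
E
python3 - <<'E'
from h import *
p=viewer.capture("wrist")
for nm,im,T,c in[("near","pics/w4.png",np.load("w4T.npy"),(308,240)),("far","pics/w5.png",np.load("w5T.npy"),(317,236))]:
    q=dict(p);q["T"]=T;f=cv2.imread(im)
    for th in(50,56,62):
        m=dark(f,c,th); print(nm,th,m.sum(),fitwing(q,m,onz(q,c,72),[.3,.7,1.1]))
plan((672,-1,180,.88),(672,-1,110,.88))
E
```

```text
near 50 460 [ 4.50590e+02 -2.43352e+02  9.20000e-01  8.92100e+00  4.38000e-01]
near 56 677 [ 4.51532e+02 -2.42371e+02  9.41000e-01  1.05900e+01  2.20000e-01]
near 62 799 [ 4.51557e+02 -2.41815e+02  9.69000e-01  1.32460e+01  2.00000e-01]
far 50 311 [ 6.72831e+02 -2.04900e+00  1.12600e+00  8.37900e+00  5.99000e-01]
far 56 655 [ 6.73002e+02 -1.67500e+00  9.98000e-01  9.14600e+00  2.18000e-01]
far 62 736 [ 6.73905e+02 -1.82400e+00  1.02500e+00  1.11580e+01  1.66000e-01]
[-0.334 0.006 0.913 0 0 0.195] x5  
[-0.000 -0.000 0.700 0 0 -0.000] x2
```

Run:
```python
from h import *
plan((673,-1,180,4.09),(673,-1,95,4.09))
```

```text
[-0.334 0.016 0.913 0 0 -0.286] x8  [0.000 0.000 0.000 0 0 -0.286] x8  [0.000 0.000 0.000 0 0 -0.254] x7  
[0.000 -0.000 0.850 0 0 -0.000] x3
```

```bash
python3 -m handwheel '-.334 .016 .913 0 0 -.286 -1;-.334 .016 .913 0 0 -.286 -1;-.334 .016 .913 0 0 -.286 -1;-.334 .016 .913 0 0 -.286 -1;-.334 .016 .913 0 0 -.286 -1;-.334 .016 .913 0 0 -.286 -1;-.334 .016 .913 0 0 -.286 -1;-.334 .016 .913 0 0 -.286 -1' | sed -n 2,3p
python3 -m handwheel '0 0 0 0 0 -.286 -1;0 0 0 0 0 -.286 -1;0 0 0 0 0 -.286 -1;0 0 0 0 0 -.286 -1;0 0 0 0 0 -.286 -1;0 0 0 0 0 -.286 -1;0 0 0 0 0 -.286 -1;0 0 0 0 0 -.286 -1'| sed -n 2,3p
python3 -m handwheel '0 0 0 0 0 -.254 -1;0 0 0 0 0 -.254 -1;0 0 0 0 0 -.254 -1;0 0 0 0 0 -.254 -1;0 0 0 0 0 -.254 -1;0 0 0 0 0 -.254 -1;0 0 0 0 0 -.254 -1;0 0 0 0 0 -.254 -1'| sed -n 2,3p
python3 -m handwheel '0 0 .3 0 0 0 -1;0 0 .6 0 0 0 -1;0 0 .8 0 0 0 -1;0 0 .85 0 0 0 -1;0 0 .85 0 0 0 -1;0 0 .85 0 0 0 -1'
```

```text
tool_pos: [673.1, -0.5, 180.1]
tcp_rot: [3.141, 0.001, 2.396]
tool_pos: [673.2, -0.3, 180.0]
tcp_rot: [-3.141, 0.001, -2.991]
tool_pos: [673.2, -0.2, 179.9]
tcp_rot: [-3.141, 0.0, -2.198]
time: 15.03
tool_pos: [673.9, -0.1, 95.8]
tcp_rot: [-3.14, 0.001, -2.197]
contact_force: [-0.3, -0.1, 1.8]
grip_width: 0.2
finger_force: 0.0
```

Probe down onto the far wing top in small steps.

```bash
for i in 1; do
python3 -m handwheel '0 0 .04 0 0 0 -1;0 0 .05 0 0 0 -1;0 0 .05 0 0 0 -1' | sed -n '2p;4p'
python3 -m handwheel '0 0 .02 0 0 0 -1;0 0 .03 0 0 0 -1;0 0 .03 0 0 0 -1' | sed -n '2p;4p'
python3 -m handwheel '0 0 .02 0 0 0 -1;0 0 .02 0 0 0 -1;0 0 .02 0 0 0 -1' | sed -n '2p;4p'
python3 -m handwheel '0 0 .02 0 0 0 -1;0 0 .02 0 0 0 -1;0 0 .02 0 0 0 -1' | sed -n '2p;4p'
done
```

```text
tool_pos: [673.6, -0.0, 90.5]
contact_force: [0.2, 0.5, 0.1]
tool_pos: [673.2, 0.0, 86.5]
contact_force: [-0.1, 0.0, -0.5]
tool_pos: [673.2, -0.1, 84.6]
contact_force: [-0.4, -0.1, 1.4]
tool_pos: [673.5, 0.1, 82.8]
contact_force: [0.9, 1.3, 2.4]
```

```bash
python3 -m handwheel '0 0 .01 0 0 0 -1;0 0 .01 0 0 0 -1;0 0 .01 0 0 0 -1' | sed -n '2p;4p'
python3 -m handwheel '0 0 .01 0 0 0 -1;0 0 .01 0 0 0 -1;0 0 .01 0 0 0 -1' | sed -n '2p;4p'
python3 -m handwheel '0 0 .01 0 0 0 -1;0 0 .01 0 0 0 -1;0 0 .01 0 0 0 -1' | sed -n '2p;4p'
python3 -m handwheel '0 0 .01 0 0 0 -1;0 0 .01 0 0 0 -1;0 0 .01 0 0 0 -1' | sed -n '2p;4p'
python3 - <<'E'
from h import *
for i in range(4):
    viewer.capture("scene");t,r,o=state();print(t[2],o["contact_force"])
E
```

```text
tool_pos: [673.5, 0.1, 81.8]
contact_force: [0.3, 1.0, 2.3]
tool_pos: [673.3, -0.0, 80.6]
contact_force: [0.5, 1.6, 2.2]
tool_pos: [673.2, -0.1, 79.5]
contact_force: [1.2, 0.7, 2.3]
tool_pos: [673.2, -0.0, 78.5]
contact_force: [0.2, 1.1, 2.0]
78.5346905189697 [0.81690429 1.09211059 1.89007977]
78.56391533083412 [0.60104682 0.24440166 2.59862743]
78.58073263911201 [ 0.51886809 -0.11004452  3.25879807]
78.58982310052184 [0.75917086 0.34593811 2.67351782]
```

```bash
python3 -m handwheel '0 0 .01 0 0 0 -1;0 0 .01 0 0 0 -1;0 0 .01 0 0 0 -1' | sed -n '2p;4p'
python3 -m handwheel '0 0 .01 0 0 0 -1;0 0 .01 0 0 0 -1;0 0 .01 0 0 0 -1' | sed -n '2p;4p'
python3 -m handwheel '0 0 .01 0 0 0 -1;0 0 .01 0 0 0 -1;0 0 .01 0 0 0 -1' | sed -n '2p;4p'
python3 - <<'E'
from h import *
for i in range(4):
    viewer.capture("scene");t,r,o=state();print(t[2],o["contact_force"])
E
```

```text
tool_pos: [673.4, 0.1, 78.2]
contact_force: [0.0, 1.1, 5.7]
tool_pos: [673.5, 0.1, 78.0]
contact_force: [-1.9, 1.4, 9.8]
tool_pos: [673.6, 0.1, 77.8]
contact_force: [-3.0, 1.8, 14.3]
77.81536192293284 [-2.38233727  1.42181799 13.72114465]
77.80654956341331 [-3.76041763  1.64551256 13.37904116]
77.81871215031651 [-3.54664284  1.09719851 13.33871008]
77.77910526963022 [-3.30449854  1.45723522 13.65977953]
```

Hard contact is at z≈78.4, against 85 when level, so the far foot is about 6.6 mm short, or 198° clockwise. I'll grasp the far wing.

```bash
python3 -m handwheel '0 0 -.05 0 0 0 -1;0 0 -.15 0 0 0 -.2;0 0 -.15 0 0 0 -.2;0 0 -.15 0 0 0 -.2;0 0 -.15 0 0 0 -.2;0 0 -.15 0 0 0 -.2;0 0 -.15 0 0 0 -.2' | sed -n '2,5p'
python3 -m handwheel '0 0 .15 0 0 0 -.2;0 0 .25 0 0 0 -.2;0 0 .32 0 0 0 -.2;0 0 .35 0 0 0 -.2;0 0 .35 0 0 0 -.2' | sed -n '2,5p'
python3 -m handwheel '0 0 0 0 0 0 -.5;0 0 0 0 0 0 -.7;0 0 0 0 0 0 -1;0 0 0 0 0 0 -1;0 0 0 0 0 0 -1;0 0 0 0 0 0 -1;0 0 0 0 0 0 -1' | sed -n '2,6p'
```

```text
tool_pos: [673.0, 0.0, 90.0]
tcp_rot: [3.141, -0.001, -2.195]
contact_force: [0.2, 0.5, -0.7]
grip_width: 34.5
tool_pos: [672.6, 0.1, 54.3]
tcp_rot: [3.14, -0.001, -2.195]
contact_force: [-0.2, 0.2, -0.2]
grip_width: 36.5
tool_pos: [675.6, -1.2, 57.0]
tcp_rot: [-3.136, 0.002, -2.195]
contact_force: [6.8, -2.7, -0.3]
grip_width: 11.8
finger_force: 30.0
```

Run:
```python
from h import *
for i in range(3):
    p=viewer.capture("wrist");t,r,o=state();print(t,r[2],o["contact_force"],o["moment"],o["grip_width"],o["finger_force"])
save(p,"w6")
```

```text
[675.57457213  -1.24472831  56.96168598] -2.195321567288988 [ 5.08012452 -3.7098256  -0.37853751] [-0.25202342 -0.87413556 -0.09382731] 12.161301186404579 29.998151063919067
[675.56279555  -1.23527572  56.95931018] -2.195306961874917 [ 6.37899952 -3.9144982   0.3289333 ] [-0.2567752 -0.8793541 -0.0509585] 11.914248695612725 29.99823957681656
[675.56934067  -1.26304572  56.96644678] -2.195359149955502 [ 6.26961616 -3.89973844 -0.42414641] [-0.24941378 -0.88292608 -0.05304044] 11.41658773227826 29.9983012676239
```

View pics/w6.png

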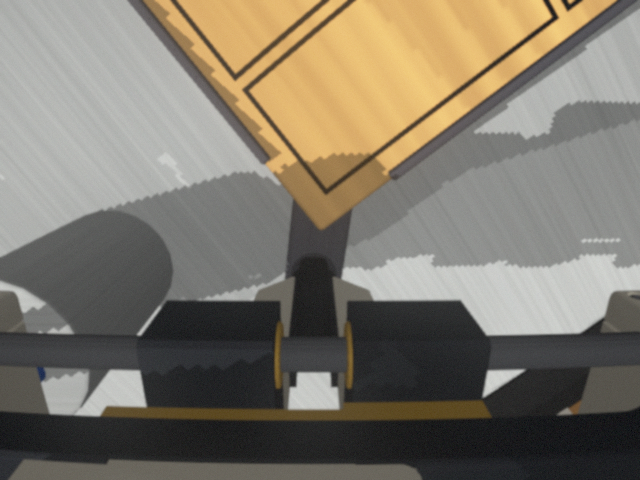

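The wing is gripped squarely, about 2.8 mm off in tool y. I'll centre on it and start turning, rising with the thread.

```bash
python3 -m handwheel '0 -.028 -.02 0 0 0 -1;0 -.028 -.02 0 0 0 -1;0 -.028 -.02 0 0 0 -1' | sed -n '2,5p'
python3 -m handwheel '0 0 -.002 0 0 .035 -1;0 0 -.004 0 0 .07 -1;0 0 -.006 0 0 .105 -1;0 0 -.008 0 0 .14 -1;0 0 -.01 0 0 .175 -1;0 0 -.013 0 0 .21 -1;0 0 -.015 0 0 .245 -1;0 0 -.0165 0 0 .275 -1' | sed -n '2,5p'
python3 - <<'E'
from h import *
for i in range(2):
    p=viewer.capture("wrist");t,r,o=state();print(t,r[2],o["contact_force"],o["moment"],o["grip_width"],o["finger_force"])
E
```

```text
tool_pos: [675.5, -1.5, 57.5]
tcp_rot: [3.141, 0.0, -2.195]
contact_force: [0.7, -0.0, -2.3]
grip_width: 11.9
tool_pos: [676.2, -3.7, 58.9]
tcp_rot: [-3.139, 0.001, -3.064]
contact_force: [3.2, -8.1, -5.9]
grip_width: 11.8
[676.14722758  -3.70828827  58.87058862] -3.070017529042356 [ 3.40481322 -7.22643513 -6.23706218] [-0.44749454 -0.76919587  0.03872468] 11.903263439438458 29.998002648353577
[676.10895757  -3.64720009  58.81698539] -3.0625342462997573 [ 3.9950703  -7.08942343 -5.29599139] [-0.41946948 -0.78479497 -0.02807134] 11.642867333526814 30.00322312116623
```

```bash
python3 -m handwheel '-.004 -.022 0 0 0 .035 -1;-.004 -.022 -.002 0 0 .07 -1;-.004 -.022 -.004 0 0 .105 -1;-.004 -.022 -.006 0 0 .14 -1;-.004 -.022 -.008 0 0 .175 -1;-.004 -.022 -.01 0 0 .21 -1;-.004 -.022 -.012 0 0 .245 -1;-.004 -.022 -.013 0 0 .275 -1' | sed -n '2,6p'
python3 -m handwheel '0 0 0 0 0 0 -1;0 0 0 0 0 0 -1' | sed -n '2,6p'
```

```text
tool_pos: [675.1, -6.1, 59.0]
tcp_rot: [-3.138, 0.0, 2.355]
contact_force: [-1.0, -8.1, -9.5]
grip_width: 11.8
finger_force: 30.0
tool_pos: [675.1, -6.1, 58.9]
tcp_rot: [-3.138, -0.0, 2.359]
contact_force: [-1.0, -8.0, -8.7]
grip_width: 11.7
finger_force: 30.0
```

```bash
python3 -m handwheel '0 0 0 0 0 0 -.5;0 0 0 0 0 0 -.5;0 0 0 0 0 0 -.5;-.014 -.014 0 0 0 0 -.5;-.014 -.014 0 0 0 0 -.5' | sed -n '2,5p'
python3 - <<'E'
from h import *
for i in range(2):
    p=viewer.capture("wrist");t,r,o=state();print(t,r[2],o["contact_force"],o["moment"],o["grip_width"])
save(p,"w7")
f=dark(p["frame"],(315,300),60)
cv2.imwrite("pics/w7c.png",cv2.resize(p["frame"][180:420,200:440],None,fx=2,fy=2)[...,::-1])
E
python3 -m handwheel '0 0 0 0 0 0 -.8;0 0 0 0 0 0 -1;0 0 0 0 0 0 -1;0 0 0 0 0 0 -1;0 0 0 0 0 0 -1;0 0 0 0 0 0 -1' | sed -n '2,6p'
```

```text
tool_pos: [676.3, -5.8, 61.0]
tcp_rot: [3.141, 0.001, 2.361]
contact_force: [-0.6, -0.9, -0.3]
grip_width: 22.7
[676.28307377  -5.71173105  60.89825451] 2.3607800561967753 [ 0.01939939 -0.32862407  0.35233774] [ 0.0379559  -0.14006899 -0.0076157 ] 22.920041006518137
[676.22637598  -5.64489147  60.81712985] 2.360753712740383 [0.17570004 0.78686693 0.36322944] [ 0.07946574 -0.14118277  0.05598346] 22.856647926067392
tool_pos: [675.9, -5.9, 60.4]
tcp_rot: [-3.141, -0.0, 2.36]
contact_force: [-1.4, -0.8, -1.1]
grip_width: 11.9
finger_force: 30.0
```

```bash
python3 -m handwheel '0 0 -.002 0 0 .035 -1;0 -.002 -.004 0 0 .07 -1;0 -.003 -.006 0 0 .105 -1;0 -.005 -.008 0 0 .14 -1;0 -.007 -.01 0 0 .175 -1;0 -.007 -.012 0 0 .21 -1;0 -.007 -.014 0 0 .245 -1;0 -.007 -.015 0 0 .275 -1' | sed -n '2,6p'
python3 -m handwheel '0 0 0 0 0 0 -1;0 0 0 0 0 0 -1' | sed -n '2,6p'
```

```text
tool_pos: [673.1, -6.9, 60.3]
tcp_rot: [-3.135, 0.001, 1.491]
contact_force: [-6.9, -3.1, -4.4]
grip_width: 11.9
finger_force: 30.0
tool_pos: [673.1, -6.9, 60.3]
tcp_rot: [-3.135, 0.001, 1.496]
contact_force: [-5.6, -3.0, -5.0]
grip_width: 12.1
finger_force: 30.0
```

```bash
python3 -m handwheel '-.009 -.025 -.002 0 0 .035 -1;-.01 -.025 -.004 0 0 .07 -1;-.01 -.026 -.006 0 0 .105 -1;-.01 -.027 -.008 0 0 .14 -1;-.01 -.028 -.009 0 0 .175 -1;-.012 -.03 -.01 0 0 .21 -1;-.012 -.03 -.012 0 0 .245 -1;-.012 -.03 -.013 0 0 .275 -1' | sed -n '2,6p'
python3 -m handwheel '0 0 0 0 0 0 -1;0 0 0 0 0 0 -.5;0 0 0 0 0 0 -.5;0 0 0 0 0 0 -.5' | sed -n '2,6p'
python3 - <<'E'
from h import *
t,r,o=state();print(t,r)
plan((t[0],t[1],96,r[2]))
E
```

```text
tool_pos: [670.0, -5.9, 61.7]
tcp_rot: [-3.136, 0.004, 0.628]
contact_force: [-5.9, 3.1, -3.1]
grip_width: 11.9
finger_force: 30.0
tool_pos: [673.1, -7.3, 63.8]
tcp_rot: [3.141, -0.001, 0.633]
contact_force: [-0.4, 0.6, 0.3]
grip_width: 22.4
finger_force: 0.0
[673.10496055  -7.29358157  63.8087638 ] [ 3.14050237e+00 -1.00938320e-03  6.32955082e-01]
[0.000 0.000 -0.322 0 0 -0.000] x1
```

```bash
python3 -m handwheel '0 0 -.3 0 0 0 -.5;-.02 0 -.32 0 0 0 -1;-.02 0 -.32 0 0 0 -1;-.02 0 -.32 0 0 0 -1;-.02 0 -.32 0 0 0 -1;-.02 0 -.32 0 0 0 -1' | sed -n '2,5p'
python3 -m handwheel '0 0 .06 0 0 0 -1;0 0 .08 0 0 0 -1;0 0 .08 0 0 0 -1;0 0 .08 0 0 0 -1' | sed -n '2p;4p'
python3 -m handwheel '0 0 .02 0 0 0 -1;0 0 .02 0 0 0 -1;0 0 .02 0 0 0 -1' | sed -n '2p;4p'
python3 -m handwheel '0 0 .01 0 0 0 -1;0 0 .01 0 0 0 -1;0 0 .01 0 0 0 -1' | sed -n '2p;4p'
python3 -m handwheel '0 0 .01 0 0 0 -1;0 0 .01 0 0 0 -1;0 0 .01 0 0 0 -1' | sed -n '2p;4p'
```

```text
tool_pos: [670.5, -8.4, 94.4]
tcp_rot: [-3.141, 0.001, 0.633]
contact_force: [0.2, -1.1, 0.2]
grip_width: 0.5
tool_pos: [670.6, -8.4, 86.6]
contact_force: [0.8, -0.3, 0.3]
tool_pos: [670.9, -8.4, 85.4]
contact_force: [-0.7, -0.7, 0.7]
tool_pos: [671.2, -8.4, 84.6]
contact_force: [0.3, 0.5, 1.8]
tool_pos: [671.3, -8.3, 84.2]
contact_force: [0.6, 1.3, 5.2]
```

```bash
python3 -m handwheel '0 0 .01 0 0 0 -1;0 0 .01 0 0 0 -1;0 0 .01 0 0 0 -1' | sed -n '2p;4p'
python3 -m handwheel '0 0 -.3 0 0 0 -1;0 0 -.5 0 0 0 -1;0 0 -.5 0 0 0 -1;0 0 -.5 0 0 0 -1' | sed -n '2p;4p'
python3 - <<'E'
from h import *
t,r,o=state();print(t,r,o["joint_positions"],o["time"])
A=viewer.capture("scene");B=viewer.capture("side")
save(A,"a8");save(B,"b8")
plan((563,-127,130,.63),(563,-127,58,.63))
E
```

```text
tool_pos: [671.4, -8.3, 84.1]
contact_force: [-1.9, 1.2, 10.4]
tool_pos: [671.4, -8.5, 133.4]
contact_force: [-0.5, -0.5, -0.1]
[671.44623541  -8.52860342 133.37464558] [ 3.13986181e+00 -1.55811091e-03  6.32719851e-01] [-1.26636041e-01  6.85741546e-01  1.20409935e+00 -1.92511094e-04
  1.24943009e+00  8.11502379e-01] 26.7833
[-0.990 0.204 0.007 0 0 0.001] x3  [-0.575 0.120 0.004 0 0 -0.000] x2  
[-0.000 -0.000 0.720 0 0 -0.000] x2
```

```bash
python3 -m handwheel '-.4 .08 0 0 0 0 -1;-.8 .16 0 0 0 0 -1;-.99 .204 0 0 0 0 -1;-.99 .204 0 0 0 0 -1' | sed -n '2p'
python3 -m handwheel '-.4 .08 .3 0 0 0 -1;-.575 .12 .6 0 0 0 -1;-.575 .12 .74 0 0 0 -1;-.575 .12 .76 0 0 0 -1;-.575 .12 .76 0 0 0 -1' | sed -n '2p;4p'
python3 -m handwheel '0 0 .04 0 0 0 -1;0 0 .05 0 0 0 -1;0 0 .05 0 0 0 -1;0 0 .05 0 0 0 -1' | sed -n '2p;4p'
python3 -m handwheel '0 0 .015 0 0 0 -1;0 0 .015 0 0 0 -1;0 0 .015 0 0 0 -1' | sed -n '2p;4p'
python3 -m handwheel '0 0 .01 0 0 0 -1;0 0 .01 0 0 0 -1;0 0 .01 0 0 0 -1' | sed -n '2p;4p'
```

```text
tool_pos: [599.8, -86.2, 130.8]
tool_pos: [563.5, -126.5, 54.9]
contact_force: [0.3, -0.8, 0.5]
tool_pos: [564.6, -126.7, 52.1]
contact_force: [-1.1, -0.2, 1.1]
tool_pos: [564.3, -127.0, 50.3]
contact_force: [0.4, 1.2, 1.7]
tool_pos: [564.3, -127.1, 50.2]
contact_force: [-2.4, 1.3, 8.8]
```

Slab centre reads 50.3, so the bias is about +0.3 and the far foot is roughly 0.5–0.9 mm short; I'll trim it later. Next, the near knob, with a close view first.

```bash
python3 -m handwheel '0 0 -.4 0 0 0 -1;0 0 -.8 0 0 0 -.2;0 0 -1 0 0 0 -.2;0 0 -1 0 0 0 -.2' | sed -n '2p'
python3 - <<'E'
from h import *
plan((455,-208,240,1.49))
E
```

```text
tool_pos: [566.5, -128.1, 154.4]
[-0.990 -0.011 -0.618 0 0 -0.273] x7  [-0.247 -0.291 -0.238 0 0 -0.000] x2
```

```bash
python3 -m handwheel '-.4 0 -.3 0 0 -.273 -.2;-.8 -.01 -.618 0 0 -.273 -.2;-.99 -.011 -.618 0 0 -.273 -.2;-.99 -.011 -.618 0 0 -.273 -.2;-.99 -.011 -.618 0 0 -.273 -.2;-.99 -.011 -.618 0 0 -.273 -.2;-.99 -.011 -.618 0 0 -.273 -.2;-.99 -.011 -.618 0 0 -.273 -.2' | sed -n '2p'
python3 -m handwheel '-.247 -.291 -.238 0 0 0 -.2;-.247 -.291 -.238 0 0 0 -.2;-.247 -.291 -.238 0 0 0 -.2;-.247 -.291 -.238 0 0 0 -.2' | sed -n '2,3p'
python3 - <<'E'
from h import *
p=viewer.capture("wrist");save(p,"w9")
for d in viewer.cut_out("wing_near",p): print(d["centre"],d["score"],fitwing(p,d["pixels"],onz(p,d["centre"],72),[.3,.7,1.1]))
f=p["frame"]; print(f.shape)
try:
  u=proj(p,[[449,-245,72]])[0].astype(int); print(u)
  for th in(56,62): print(fitwing(p,dark(f[...,::-1].copy(),tuple(u),th),(449,-245),[.3,.7,1.1]))
except Exception as e: print(e)
plan((449,-245,120,3.99))
E
```

```text
tool_pos: [482.9, -184.7, 209.9]
tool_pos: [452.4, -207.0, 234.1]
tcp_rot: [3.141, -0.0, 1.487]
[316.8, 251.2] 0.63 [ 4.51053e+02 -2.44022e+02  7.74000e-01  9.67700e+00  1.24000e-01]
[432.2, 111.0] 0.58 [ 5.6004e+02 -1.2172e+02  1.3050e+00  1.0709e+02  1.6400e-01]
[558.8, 390.2] 0.44 [ 6.86808e+02 -4.18464e+02  9.01000e-01  1.36240e+01  2.66000e-01]
(480, 640, 3)
[313 252]
[ 4.51665e+02 -2.42066e+02  9.23000e-01  1.11390e+01  2.13000e-01]
[ 4.51081e+02 -2.42040e+02  8.37000e-01  1.24160e+01  1.98000e-01]
[-0.337 -0.003 0.990 0 0 -0.286] x8  [-0.031 -0.040 0.147 0 0 -0.286] x8  [0.000 0.000 0.000 0 0 -0.223] x6
```

```bash
python3 -m handwheel '-.337 -.03 .99 0 0 -.286 -1;-.337 -.03 .99 0 0 -.286 -1;-.337 -.03 .99 0 0 -.286 -1;-.337 -.03 .99 0 0 -.286 -1;-.337 -.03 .99 0 0 -.286 -1;-.337 -.03 .99 0 0 -.286 -1;-.337 -.03 .99 0 0 -.286 -1;-.337 -.03 .99 0 0 -.286 -1' | sed -n '2,3p'
python3 -m handwheel '0 0 0 0 0 -.286 -1;0 0 0 0 0 -.286 -1;0 0 0 0 0 -.286 -1;0 0 0 0 0 -.286 -1;0 0 0 0 0 -.286 -1;0 0 0 0 0 -.286 -1;0 0 0 0 0 -.286 -1;0 0 0 0 0 -.286 -1'| sed -n 2,3p
python3 -m handwheel '0 0 0 0 0 -.207 -1;0 0 0 0 0 -.207 -1;0 0 0 0 0 -.207 -1;0 0 0 0 0 -.207 -1;0 0 0 0 0 -.207 -1;0 0 0 0 0 -.207 -1;0 0 0 0 0 -.207 -1;0 0 0 0 0 -.207 -1'| sed -n 2,3p
python3 - <<'E'
from h import *
plan((451,-243.5,96,3.94-2*np.pi))
E
```

```text
tool_pos: [446.9, -239.7, 134.6]
tcp_rot: [-3.142, -0.001, 2.394]
tool_pos: [446.9, -239.9, 135.0]
tcp_rot: [3.141, -0.0, -2.994]
tool_pos: [446.8, -240.1, 135.2]
tcp_rot: [3.141, -0.0, -2.35]
[-0.006 -0.054 0.392 0 0 -0.002] x1
```

```bash
python3 -m handwheel '0 -.05 .2 0 0 0 -1;-.006 -.054 .4 0 0 0 -1;-.006 -.054 .42 0 0 0 -1;-.006 -.054 .42 0 0 0 -1' | sed -n '2p;4p'
python3 -m handwheel '0 0 .03 0 0 0 -1;0 0 .05 0 0 0 -1;0 0 .07 0 0 0 -1;0 0 .09 0 0 0 -1;0 0 .09 0 0 0 -1;0 0 .09 0 0 0 -1' | sed -n '2p;4p'
python3 -m handwheel '0 0 .015 0 0 0 -1;0 0 .03 0 0 0 -1;0 0 .03 0 0 0 -1;0 0 .03 0 0 0 -1' | sed -n '2p;4p'
python3 -m handwheel '0 0 .01 0 0 0 -1;0 0 .01 0 0 0 -1;0 0 .01 0 0 0 -1' | sed -n '2p;4p'
python3 -m handwheel '0 0 .01 0 0 0 -1;0 0 .01 0 0 0 -1;0 0 .01 0 0 0 -1' | sed -n '2p;4p'
```

```text
tool_pos: [450.3, -243.1, 92.5]
contact_force: [0.7, -0.4, 0.8]
tool_pos: [451.1, -243.7, 84.7]
contact_force: [-0.4, 0.4, 1.2]
tool_pos: [451.1, -243.9, 81.5]
contact_force: [-0.5, -0.8, 1.8]
tool_pos: [451.1, -243.9, 80.5]
contact_force: [-1.4, -1.2, 1.6]
tool_pos: [451.0, -243.7, 79.4]
contact_force: [-0.2, -0.6, 1.8]
```

```bash
python3 -m handwheel '0 0 .01 0 0 0 -1;0 0 .01 0 0 0 -1;0 0 .01 0 0 0 -1' | sed -n '2p;4p'
python3 -m handwheel '0 0 .01 0 0 0 -1;0 0 .01 0 0 0 -1;0 0 .01 0 0 0 -1' | sed -n '2p;4p'
python3 -m handwheel '0 0 .01 0 0 0 -1;0 0 .01 0 0 0 -1;0 0 .01 0 0 0 -1' | sed -n '2p;4p'
```

```text
tool_pos: [451.0, -243.8, 78.7]
contact_force: [-1.7, -0.9, 4.3]
tool_pos: [451.1, -243.9, 78.4]
contact_force: [-3.4, -0.0, 11.1]
tool_pos: [451.1, -244.0, 78.1]
contact_force: [-5.0, 1.2, 17.8]
```

The near foot is about 6.4 mm short, or 192°. I'll grasp and turn.

```bash
python3 -m handwheel '0 0 -.05 0 0 0 -1;0 0 -.15 0 0 0 -.2;0 0 -.15 0 0 0 -.2;0 0 -.15 0 0 0 -.2;0 0 -.15 0 0 0 -.2;0 0 -.15 0 0 0 -.2;0 0 -.15 0 0 0 -.2' | sed -n '2,5p'
python3 -m handwheel '0 0 .1 0 0 0 -.2;0 0 .2 0 0 0 -.2;0 0 .28 0 0 0 -.2;0 0 .3 0 0 0 -.2;0 0 .3 0 0 0 -.2' | sed -n '2,5p'
python3 -m handwheel '0 0 0 0 0 0 -.5;0 0 0 0 0 0 -.7;0 0 0 0 0 0 -1;0 0 0 0 0 0 -1;0 0 0 0 0 0 -1;0 0 0 0 0 0 -1;0 0 0 0 0 0 -1' | sed -n '2,6p'
python3 - <<'E'
from h import *
p=viewer.capture("wrist");t,r,o=state();print(t,r,o["contact_force"],o["moment"])
E
```

```text
tool_pos: [450.8, -243.5, 91.0]
tcp_rot: [3.141, -0.0, -2.346]
contact_force: [-0.1, 0.3, -1.1]
grip_width: 34.4
tool_pos: [450.3, -243.3, 60.1]
tcp_rot: [3.139, -0.0, -2.346]
contact_force: [1.0, -0.2, -0.2]
grip_width: 36.3
tool_pos: [452.0, -244.7, 62.1]
tcp_rot: [-3.138, 0.0, -2.346]
contact_force: [4.1, -4.0, 0.2]
grip_width: 12.0
finger_force: 29.7
[ 452.02792011 -244.71526303   62.04844186] [-3.13825346e+00  2.42051044e-04 -2.34567255e+00] [ 4.07633994 -4.09684761 -0.44009114] [-0.48879588 -0.7085424  -0.0758605 ]
```

```bash
python3 -m handwheel '0 -.02 0 0 0 0 -1;0 -.02 0 0 0 0 -1;0 -.02 0 0 0 0 -1' | sed -n '2,4p'
python3 -m handwheel '0 0 0 0 0 .035 -1;0 0 0 0 0 .07 -1;0 0 0 0 0 .105 -1;0 0 0 0 0 .14 -1;0 0 0 0 0 .175 -1;0 0 0 0 0 .21 -1;0 0 0 0 0 .245 -1;0 0 0 0 0 .267 -1' | sed -n '2,4p'
python3 -m handwheel '0 0 0 0 0 0 -1;0 0 0 0 0 0 -1' | sed -n '2,6p'
```

```text
tool_pos: [452.0, -244.9, 61.5]
tcp_rot: [3.141, -0.0, -2.346]
contact_force: [-0.6, -1.0, 2.5]
tool_pos: [452.2, -245.2, 61.5]
tcp_rot: [-3.141, -0.0, 3.094]
contact_force: [-0.8, -2.7, 1.6]
tool_pos: [452.2, -245.2, 61.5]
tcp_rot: [-3.141, -0.0, 3.101]
contact_force: [-2.7, -1.8, 1.9]
grip_width: 12.0
finger_force: 29.9
```

Clean turning with low force. Two more quarters, then the last part in smaller bites while watching force and moment.

```bash
python3 -m handwheel '0 0 0 0 0 .035 -1;0 0 0 0 0 .07 -1;0 0 0 0 0 .105 -1;0 0 0 0 0 .14 -1;0 0 0 0 0 .175 -1;0 0 0 0 0 .21 -1;0 0 0 0 0 .245 -1;0 0 0 0 0 .267 -1' | sed -n '2,4p'
python3 -m handwheel '0 0 0 0 0 .035 -1;0 0 0 0 0 .07 -1;0 0 0 0 0 .105 -1;0 0 0 0 0 .14 -1;0 0 0 0 0 .175 -1;0 0 0 0 0 .21 -1;0 0 0 0 0 .245 -1;0 0 0 0 0 .267 -1' | sed -n '2,4p'
python3 -m handwheel '0 0 0 0 0 .035 -1;0 0 0 0 0 .07 -1;0 0 0 0 0 .105 -1;0 0 0 0 0 .14 -1;0 0 0 0 0 .14 -1' | sed -n '2,5p'
python3 - <<'E'
from h import *
for i in range(2): p=viewer.capture("wrist");t,r,o=state();print(t,r,o["contact_force"],o["moment"],o["tau"][5])
E
```

```text
tool_pos: [452.1, -245.5, 61.6]
tcp_rot: [-3.141, 0.0, 2.258]
contact_force: [-2.4, -3.9, 3.8]
tool_pos: [451.7, -245.6, 61.6]
tcp_rot: [-3.14, 0.001, 1.419]
contact_force: [-4.8, -3.9, 3.7]
tool_pos: [451.5, -245.6, 61.5]
tcp_rot: [-3.14, 0.001, 0.978]
contact_force: [-5.1, -3.4, 5.0]
grip_width: 11.8
[ 451.47365472 -245.5715179    61.53207852] [-3.14045396e+00  1.34570484e-03  9.82684182e-01] [-5.35682406 -4.78051761  4.34000352] [-0.70495495  0.68717273 -0.03019351] 0.49179162830114365
[ 451.49654083 -245.5532038    61.54342541] [-3.14048657e+00  1.34040984e-03  9.83831277e-01] [-4.77537525 -4.17142221  3.60406635] [-0.65808164  0.67799067 -0.07287844] 0.063231170643121
```

```bash
python3 -m handwheel '0 0 0 0 0 .035 -1;0 0 0 0 0 .07 -1;0 0 0 0 0 .105 -1;0 0 0 0 0 .12 -1;0 0 0 0 0 .12 -1' | sed -n '2,5p'
python3 -m handwheel '0 0 0 0 0 0 -.4;0 0 0 0 0 0 -.4;0 0 0 0 0 0 -.4;0 0 0 0 0 0 -.4' | sed -n '2,5p'
python3 -m handwheel '0 0 -.3 0 0 0 -.4;0 0 -.3 0 0 0 -1;0 0 -.3 0 0 0 -1;0 0 -.3 0 0 0 -1;0 0 -.3 0 0 0 -1;0 0 -.3 0 0 0 -1' | sed -n '2,5p'
python3 -m handwheel '0 0 .04 0 0 0 -1;0 0 .06 0 0 0 -1;0 0 .06 0 0 0 -1;0 0 .06 0 0 0 -1' | sed -n '2p;4p'
```

```text
tool_pos: [451.3, -245.4, 61.5]
tcp_rot: [-3.141, 0.002, 0.605]
contact_force: [-5.6, -4.5, 4.6]
grip_width: 11.9
tool_pos: [452.4, -244.8, 61.3]
tcp_rot: [-3.141, -0.0, 0.605]
contact_force: [0.1, 0.2, 0.1]
grip_width: 27.2
tool_pos: [452.0, -244.7, 90.7]
tcp_rot: [-3.14, 0.001, 0.605]
contact_force: [-1.4, 0.9, -0.3]
grip_width: 1.4
tool_pos: [452.3, -245.0, 85.1]
contact_force: [-0.2, -0.4, 1.3]
```

```bash
python3 -m handwheel '0 0 .005 0 0 0 -1;0 0 .005 0 0 0 -1;0 0 .005 0 0 0 -1' | sed -n '2p;4p'
python3 -m handwheel '0 0 .005 0 0 0 -1;0 0 .005 0 0 0 -1;0 0 .005 0 0 0 -1' | sed -n '2p;4p'
python3 -m handwheel '0 0 .005 0 0 0 -1;0 0 .005 0 0 0 -1;0 0 .005 0 0 0 -1' | sed -n '2p;4p'
python3 -m handwheel '0 0 .005 0 0 0 -1;0 0 .005 0 0 0 -1;0 0 .005 0 0 0 -1' | sed -n '2p;4p'
python3 -m handwheel '0 0 .01 0 0 0 -1;0 0 .01 0 0 0 -1;0 0 .01 0 0 0 -1' | sed -n '2p;4p'
```

```text
tool_pos: [452.4, -245.1, 85.0]
contact_force: [-0.7, -0.2, 0.8]
tool_pos: [452.4, -245.2, 84.6]
contact_force: [-1.4, -0.8, 1.3]
tool_pos: [452.5, -245.3, 84.2]
contact_force: [-2.6, -0.3, 4.5]
tool_pos: [452.4, -245.3, 84.1]
contact_force: [-3.3, -0.5, 8.0]
tool_pos: [452.5, -245.4, 83.9]
contact_force: [-5.7, 0.6, 16.0]
```

Near and far both read about 84.4, symmetric and roughly 0.6 mm short each, with a slight rock left. I'll trim the near foot by about 18°.

```bash
python3 -m handwheel '0 0 -.04 0 0 0 -1;0 0 -.08 0 0 0 -.4;0 0 -.08 0 0 0 -.4;0 0 -.08 0 0 0 -.4;0 0 -.08 0 0 0 -.4;0 0 -.08 0 0 0 -.4' | sed -n '2p;5p'
python3 -m handwheel '0 0 .1 0 0 0 -.4;0 0 .2 0 0 0 -.4;0 0 .28 0 0 0 -.4;0 0 .3 0 0 0 -.4;0 0 .3 0 0 0 -.4' | sed -n '2,5p'
python3 -m handwheel '0 0 0 0 0 0 -.7;0 0 0 0 0 0 -1;0 0 0 0 0 0 -1;0 0 0 0 0 0 -1;0 0 0 0 0 0 -1;0 0 0 0 0 .03 -1;0 0 0 0 0 .06 -1;0 0 0 0 0 .1 -1' | sed -n '2,6p'
python3 -m handwheel '0 0 0 0 0 0 -1;0 0 0 0 0 0 -.4;0 0 0 0 0 0 -.4;0 0 0 0 0 0 -.4;0 0 -.3 0 0 0 -1;0 0 -.3 0 0 0 -1;0 0 -.3 0 0 0 -1;0 0 -.3 0 0 0 -1' | sed -n '2,5p'
python3 -m handwheel '0 0 .02 0 0 0 -1;0 0 .03 0 0 0 -1;0 0 .03 0 0 0 -1;0 0 .03 0 0 0 -1' | sed -n '2p;4,5p'
```

```text
tool_pos: [452.3, -245.0, 90.1]
grip_width: 26.1
tool_pos: [451.7, -244.7, 59.1]
tcp_rot: [-3.139, 0.001, 0.604]
contact_force: [-0.3, -0.4, -0.3]
grip_width: 27.6
tool_pos: [452.4, -245.1, 60.7]
tcp_rot: [3.141, -0.0, 0.287]
contact_force: [-0.6, 0.4, -0.4]
grip_width: 11.6
finger_force: 30.0
tool_pos: [452.4, -245.1, 90.4]
tcp_rot: [3.141, -0.0, 0.292]
contact_force: [0.1, 0.2, 0.8]
grip_width: 5.3
tool_pos: [452.1, -244.9, 86.9]
contact_force: [-0.3, 0.2, 0.8]
grip_width: 0.4
```

```bash
python3 -m handwheel '0 0 .01 0 0 0 -1;0 0 .01 0 0 0 -1;0 0 .01 0 0 0 -1;0 0 .01 0 0 0 -1' | sed -n '2p;4p'
for s in a; do
python3 -m handwheel '0 0 .005 0 0 0 -1;0 0 .005 0 0 0 -1;0 0 .005 0 0 0 -1;0 0 .005 0 0 0 -1' | sed -n '2p;4p'
python3 -m handwheel '0 0 .005 0 0 0 -1;0 0 .005 0 0 0 -1;0 0 .005 0 0 0 -1;0 0 .005 0 0 0 -1' | sed -n '2p;4p'
python3 -m handwheel '0 0 .005 0 0 0 -1;0 0 .005 0 0 0 -1;0 0 .005 0 0 0 -1;0 0 .005 0 0 0 -1' | sed -n '2p;4p'
python3 -m handwheel '0 0 .005 0 0 0 -1;0 0 .005 0 0 0 -1;0 0 .005 0 0 0 -1;0 0 .005 0 0 0 -1' | sed -n '2p;4p'
python3 -m handwheel '0 0 .005 0 0 0 -1;0 0 .005 0 0 0 -1;0 0 .005 0 0 0 -1;0 0 .005 0 0 0 -1' | sed -n '2p;4p'
done
```

```text
tool_pos: [452.4, -245.1, 86.5]
contact_force: [0.5, -0.3, 0.1]
tool_pos: [452.4, -245.1, 86.0]
contact_force: [-0.7, -0.0, -0.3]
tool_pos: [452.4, -245.1, 85.5]
contact_force: [0.9, -0.1, -0.6]
tool_pos: [452.5, -245.1, 85.0]
contact_force: [0.4, -0.7, 0.5]
tool_pos: [452.5, -245.2, 84.8]
contact_force: [-1.4, 0.4, 5.2]
tool_pos: [452.5, -245.3, 84.6]
contact_force: [-1.5, 1.2, 8.7]
```

The near foot is now firm at 85.0 with no plateau. Now probe the far side.

```bash
python3 -m handwheel '0 0 -.2 0 0 0 -1;0 0 -.4 0 0 0 -1;0 0 -.4 0 0 0 -1' | sed -n '2p'
python3 - <<'E'
from h import *
plan((671.8,-7.7,124,.63),(671.8,-7.7,88,.63))
E
```

```text
tool_pos: [454.0, -246.2, 126.9]
[0.990 -0.593 0.010 0 0 -0.108] x3  [0.990 -0.202 0.009 0 0 -0.000] x3  [0.990 -0.202 0.009 0 0 -0.000] x3  [0.054 -0.011 0.000 0 0 -0.000] x1  
[0.000 -0.000 0.360 0 0 -0.000] x1
```

```bash
python3 -m handwheel '.35 -.2 0 0 0 -.108 -1;.7 -.4 0 0 0 -.108 -1;.99 -.593 .01 0 0 -.108 -1;.99 -.593 .01 0 0 -.108 -1' | sed -n '2p'
python3 -m handwheel '.35 -.07 0 0 0 0 -1;.7 -.14 0 0 0 0 -1;.99 -.202 .009 0 0 0 -1;.99 -.202 .009 0 0 0 -1' | sed -n '2p'
python3 -m handwheel '.35 -.07 0 0 0 0 -1;.7 -.14 0 0 0 0 -1;.99 -.202 .009 0 0 0 -1;.99 -.202 .009 0 0 0 -1' | sed -n '2p'
python3 -m handwheel '.054 -.011 .1 0 0 0 -1;.054 -.011 .3 0 0 0 -1;.054 -.011 .36 0 0 0 -1;.054 -.011 .36 0 0 0 -1;.054 -.011 .36 0 0 0 -1' | sed -n '2,4p'
```

```text
tool_pos: [533.1, -155.5, 122.1]
tool_pos: [600.7, -81.3, 120.9]
tool_pos: [668.3, -6.8, 119.7]
tool_pos: [669.1, -7.6, 84.6]
tcp_rot: [-3.141, 0.001, 0.629]
contact_force: [0.4, 0.8, 1.4]
```

```bash
python3 -m handwheel '.02 0 -.025 0 0 0 -1;.02 0 -.025 0 0 0 -1;.02 0 -.025 0 0 0 -1;.02 0 -.025 0 0 0 -1' | sed -n '2p;4p'
python3 -m handwheel '0 0 .01 0 0 0 -1;0 0 .01 0 0 0 -1;0 0 .01 0 0 0 -1;0 0 .01 0 0 0 -1' | sed -n '2p;4p'
python3 -m handwheel '0 0 .005 0 0 0 -1;0 0 .005 0 0 0 -1;0 0 .005 0 0 0 -1;0 0 .005 0 0 0 -1' | sed -n '2p;4p'
python3 -m handwheel '0 0 .005 0 0 0 -1;0 0 .005 0 0 0 -1;0 0 .005 0 0 0 -1;0 0 .005 0 0 0 -1' | sed -n '2p;4p'
python3 -m handwheel '0 0 .005 0 0 0 -1;0 0 .005 0 0 0 -1;0 0 .005 0 0 0 -1;0 0 .005 0 0 0 -1' | sed -n '2p;4p'
python3 -m handwheel '0 0 .005 0 0 0 -1;0 0 .005 0 0 0 -1;0 0 .005 0 0 0 -1;0 0 .005 0 0 0 -1' | sed -n '2p;4p'
```

```text
tool_pos: [671.5, -5.7, 87.4]
contact_force: [-0.1, 0.2, -0.8]
tool_pos: [671.7, -5.3, 86.6]
contact_force: [0.2, 0.3, -0.4]
tool_pos: [671.7, -5.3, 86.2]
contact_force: [0.6, 0.4, 0.4]
tool_pos: [671.7, -5.4, 85.7]
contact_force: [-0.4, -0.8, 0.4]
tool_pos: [671.7, -5.4, 85.2]
contact_force: [-0.0, 0.4, 0.2]
tool_pos: [671.9, -5.3, 84.8]
contact_force: [0.5, 0.9, 1.6]
```

```bash
python3 -m handwheel '0 0 .005 0 0 0 -1;0 0 .005 0 0 0 -1;0 0 .005 0 0 0 -1;0 0 .005 0 0 0 -1' | sed -n '2p;4p'
python3 -m handwheel '0 0 .005 0 0 0 -1;0 0 .005 0 0 0 -1;0 0 .005 0 0 0 -1;0 0 .005 0 0 0 -1' | sed -n '2p;4p'
python3 -m handwheel '0 0 .005 0 0 0 -1;0 0 .005 0 0 0 -1;0 0 .005 0 0 0 -1;0 0 .005 0 0 0 -1' | sed -n '2p;4p'
python3 - <<'E'
from h import *
for i in range(3): viewer.capture("side");t,r,o=state();print(t,r[2],o["contact_force"])
E
```

```text
tool_pos: [671.9, -5.2, 84.3]
contact_force: [1.3, 1.2, 1.9]
tool_pos: [672.0, -5.2, 84.2]
contact_force: [0.0, 2.1, 6.4]
tool_pos: [672.0, -5.2, 84.1]
contact_force: [-0.8, 1.7, 7.6]
[672.03274167  -5.20394597  84.11612184] 0.630301673491529 [-0.91303543  1.3980772   7.47968392]
[672.02122698  -5.17174007  84.10666291] 0.6303360754807912 [-0.18807661  1.93325629  7.13713862]
[672.02264335  -5.18877151  84.10881078] 0.630358605790655 [-1.08115397  1.86830207  7.67731432]
```

The wobble plateau on the far side is about 0.66 mm, so I'll trim the far knob by about 20°.

```bash
python3 -m handwheel '0 0 -.04 0 0 0 -1;0 0 -.08 0 0 0 -.4;0 0 -.08 0 0 0 -.4;0 0 -.08 0 0 0 -.4;0 0 -.08 0 0 0 -.4;0 0 -.08 0 0 0 -.4' | sed -n '2p;5p'
python3 -m handwheel '-.01 .01 .1 0 0 0 -.4;-.01 .01 .2 0 0 0 -.4;-.01 .01 .28 0 0 0 -.4;-.01 .01 .3 0 0 0 -.4;-.01 .01 .3 0 0 0 -.4' | sed -n '2,5p'
python3 -m handwheel '0 0 0 0 0 0 -.7;0 0 0 0 0 0 -1;0 0 0 0 0 0 -1;0 0 0 0 0 0 -1;0 0 0 0 0 0 -1;0 0 0 0 0 .035 -1;0 0 0 0 0 .07 -1;0 0 0 0 0 .11 -1' | sed -n '2,6p'
python3 -m handwheel '0 0 0 0 0 0 -1;0 0 0 0 0 0 -.4;0 0 0 0 0 0 -.4;0 0 0 0 0 0 -.4;0 0 -.3 0 0 0 -1;0 0 -.3 0 0 0 -1;0 0 -.3 0 0 0 -1;0 0 -.3 0 0 0 -1' | sed -n '2,5p'
python3 -m handwheel '0 0 .02 0 0 0 -1;0 0 .02 0 0 0 -1;0 0 .02 0 0 0 -1;0 0 .02 0 0 0 -1' | sed -n '2p;4,5p'
```

```text
tool_pos: [671.5, -5.4, 90.7]
grip_width: 26.1
tool_pos: [670.6, -6.7, 59.4]
tcp_rot: [-3.14, 0.002, 0.63]
contact_force: [-0.1, 0.7, -0.3]
grip_width: 27.3
tool_pos: [670.5, -4.4, 61.4]
tcp_rot: [-3.138, 0.001, 0.281]
contact_force: [-4.9, 9.5, 2.8]
grip_width: 12.0
finger_force: 30.0
tool_pos: [671.6, -7.1, 91.2]
tcp_rot: [3.141, -0.001, 0.285]
contact_force: [-0.5, -0.6, 0.2]
grip_width: 5.6
tool_pos: [671.2, -6.8, 88.5]
contact_force: [0.3, -0.4, 0.6]
grip_width: 0.3
```

```bash
python3 -m handwheel '0 0 .015 0 0 0 -1;0 0 .03 0 0 0 -1;0 0 .03 0 0 0 -1;0 0 .03 0 0 0 -1' | sed -n '2p;4p'
python3 -m handwheel '0 0 .005 0 0 0 -1;0 0 .005 0 0 0 -1;0 0 .005 0 0 0 -1;0 0 .005 0 0 0 -1' | sed -n '2p;4p'
python3 -m handwheel '0 0 .005 0 0 0 -1;0 0 .005 0 0 0 -1;0 0 .005 0 0 0 -1;0 0 .005 0 0 0 -1' | sed -n '2p;4p'
python3 -m handwheel '0 0 .005 0 0 0 -1;0 0 .005 0 0 0 -1;0 0 .005 0 0 0 -1;0 0 .005 0 0 0 -1' | sed -n '2p;4p'
python3 -m handwheel '0 0 .005 0 0 0 -1;0 0 .005 0 0 0 -1;0 0 .005 0 0 0 -1;0 0 .005 0 0 0 -1' | sed -n '2p;4p'
```

```text
tool_pos: [671.4, -6.7, 85.9]
contact_force: [0.9, -0.2, 0.1]
tool_pos: [671.5, -6.7, 85.7]
contact_force: [-0.2, 0.1, -1.1]
tool_pos: [671.5, -6.7, 85.2]
contact_force: [0.6, 0.2, 0.3]
tool_pos: [671.6, -6.7, 84.9]
contact_force: [-0.2, 0.0, 1.5]
tool_pos: [671.7, -6.7, 84.8]
contact_force: [-0.9, 0.9, 6.0]
```

Both wings are now firm at 85.0 with no rocking plateau. Next I'll view the stand from above to fit the printed outlines.

```bash
python3 -m handwheel '0 0 -.3 0 0 0 -1;0 0 -.7 0 0 0 -1;0 0 -1 0 0 0 1;0 0 -1 0 0 0 1' | sed -n '2p'
python3 - <<'E'
from h import *
t,r,o=state(); print(o["time"]); plan((562,-80,300,1.57))
E
```

```text
tool_pos: [674.7, -7.1, 191.8]
55.7
[-0.990 0.294 -0.833 0 0 -0.286] x8  [-0.253 -0.177 -0.249 0 0 -0.122] x4
```

```bash
python3 -m handwheel '-.4 .1 -.4 0 0 -.286 1;-.8 .2 -.7 0 0 -.286 1;-.99 .294 -.833 0 0 -.286 1;-.99 .294 -.833 0 0 -.286 1;-.99 .294 -.833 0 0 -.286 1;-.99 .294 -.833 0 0 -.286 1;-.99 .294 -.833 0 0 -.286 1;-.99 .294 -.833 0 0 -.286 1' | sed -n '2p'
python3 -m handwheel '-.25 -.18 -.25 0 0 -.122 1;-.25 -.18 -.25 0 0 -.122 1;-.25 -.18 -.25 0 0 -.122 1;-.25 -.18 -.25 0 0 -.122 1;-.25 -.18 -.25 0 0 -.122 1' | sed -n '2,3p'
cat >> h.py <<'E'
SL={'B':(-30,-60,0),'R':(60,-30,np.pi/2),'T':(30,60,np.pi),'L':(-60,30,-np.pi/2)}
def S2W(c,pts):
    pts=np.atleast_2d(pts); k,s=np.cos(c[2]),np.sin(c[2]); return np.c_[c[0]+k*pts[:,0]-s*pts[:,1],c[1]+s*pts[:,0]+k*pts[:,1]]
def slotlines():
    P=[]
    for x,y,a in SL.values():
        e=np.array([[-59,-29],[59,-29],[59,29],[-59,29],[-59,-29]])
        for i in range(4):
            q=e[i]+(e[i+1]-e[i])*np.linspace(0,1,40)[:,None]; P.append(S2W((x,y,a),q))
    return np.vstack(P)
def fitstand(p,x0,cartons=()):
    hsv=cv2.cvtColor(p["frame"],cv2.COLOR_RGB2HSV); g=p["frame"][...,0].astype(np.float32)
    bh=cv2.morphologyEx(g,cv2.MORPH_BLACKHAT,np.ones((9,9))); m=(bh>35).astype(np.uint8)
    dt=np.minimum(cv2.distanceTransform(1-m,cv2.DIST_L2,5),6)
    Q=slotlines()
    def cost(v):
        w=S2W((v[0],v[1],v[2]/100),Q); u=proj(p,np.c_[w,np.full(len(w),50.)]).astype(np.float32)
        return cv2.remap(dt,u[:,0].copy(),u[:,1].copy(),cv2.INTER_LINEAR,borderValue=6).mean()
    best=None
    for dx in(-4,0,4):
        for dy in(-4,0,4):
            s0=np.array([x0[0]+dx,x0[1]+dy,x0[2]*100]); r=minimize(cost,s0,method='Nelder-Mead',options=dict(initial_simplex=s0+np.vstack([np.zeros(3),np.diag([3,3,3])])))
            if best is None or r.fun<best.fun: best=r
    return best.x[0],best.x[1],best.x[2]/100,best.fun
E
python3 - <<'E'
from h import *
p=viewer.capture("wrist");save(p,"w10")
r=fitstand(p,(561.7,-125.3,.045));print(np.round(r,3))
im=p["frame"][...,::-1].copy()
for u in proj(p,np.c_[S2W(r,slotlines()),np.full(640,50.)]): cv2.circle(im,tuple(int(v) for v in u),0,(0,0,255),-1)
cv2.imwrite("pics/w10o.png",im)
A=viewer.capture("scene");B=viewer.capture("side");print(np.round(fitstand(A,r),3),np.round(fitstand(B,r),3))
E
```

```text
tool_pos: [584.6, -63.0, 267.1]
tool_pos: [558.6, -79.1, 292.1]
tcp_rot: [-3.141, -0.0, 1.562]
[ 5.65975e+02 -1.26661e+02  4.80000e-02  1.32100e+00]
[ 5.67236e+02 -1.26883e+02  4.70000e-02  5.80000e-01] [ 5.66226e+02 -1.22901e+02  4.90000e-02  4.09000e-01]
```

View pics/w10o.png

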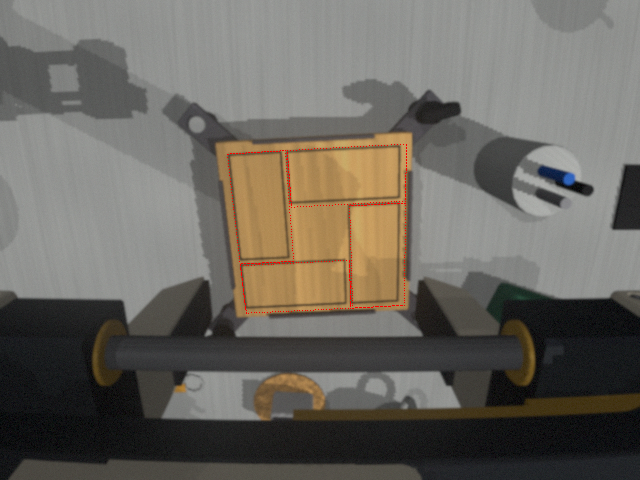

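The overlay fits left and bottom but is slightly large, because the outlines lie inside the 118x58 size. I'll refit with the line inset and plane height free.

```bash
cat >> h.py <<'E'
def slotpts(L,W,g):
    P=[]
    for k,(x,y,a) in SL.items():
        c=S2W((0,0,a),[0,0]); o=np.array([[-30,-60]])*g
        ctr=S2W((0,0,a),o)[0]
        e=np.array([[-L,-W],[L,-W],[L,W],[-L,W],[-L,-W]])/2
        for i in range(4):
            q=e[i]+(e[i+1]-e[i])*np.linspace(0,1,40)[:,None]; P.append(S2W((ctr[0],ctr[1],a),q))
    return np.vstack(P)
def fitstand2(p,x0,free=True):
    g=p["frame"][...,0].astype(np.float32)
    bh=cv2.morphologyEx(g,cv2.MORPH_BLACKHAT,np.ones((9,9))); m=(bh>35).astype(np.uint8)
    dt=np.minimum(cv2.distanceTransform(1-m,cv2.DIST_L2,5),6)
    def cost(v):
        w=S2W((v[0],v[1],v[2]/100),slotpts(v[3],v[4],v[5]/100 if free else 1)); u=proj(p,np.c_[w,np.full(len(w),50.)]).astype(np.float32)
        return cv2.remap(dt,u[:,0].copy(),u[:,1].copy(),cv2.INTER_LINEAR,borderValue=6).mean()
    best=None
    for dx in(-4,0):
        for dy in(-3,3):
            s0=np.array([x0[0]+dx,x0[1]+dy,x0[2]*100,115,55,99]); r=minimize(cost,s0,method='Nelder-Mead',options=dict(maxiter=900,initial_simplex=s0+np.vstack([np.zeros(6),np.diag([3,3,3,3,3,2])])))
            if best is None or r.fun<best.fun: best=r
    return np.round(np.r_[best.x[:2],best.x[2]/100,best.x[3:],best.fun],3)
E
python3 - <<'E'
from h import *
p=viewer.capture("wrist")
for n,q in(("w",p),("sc",viewer.capture("scene")),("si",viewer.capture("side"))): print(n,fitstand2(q,(566,-126,.047)))
plan((600,240,300,1.57))
E
```

```text
w [ 5.62320e+02 -1.23492e+02  4.80000e-02  1.12201e+02  5.17590e+01
  9.80490e+01  3.00000e-03]
sc [ 5.63665e+02 -1.23309e+02  4.90000e-02  1.11589e+02  5.18840e+01
  9.77850e+01  1.12000e-01]
si [ 5.63122e+02 -1.26204e+02  4.70000e-02  1.12215e+02  5.21220e+01
  9.82870e+01  1.26000e-01]
[0.990 0.123 -0.024 0 0 -0.001] x3  [0.990 0.127 -0.024 0 0 -0.000] x3  [0.990 0.127 -0.024 0 0 -0.000] x3  [0.221 0.028 -0.005 0 0 -0.000] x1
```

The fit is now excellent: centre (562.4,-124), yaw 0.048, with outlines inset 3 mm in a 176 mm tiling. Next, view the cartons.

```bash
sed -i "s/^SL=.*/SL={'B':(-29,-59,0),'R':(59,-29,np.pi\/2),'T':(29,59,np.pi),'L':(-59,29,-np.pi\/2)}/" h.py
python3 -m handwheel '.4 0 0 0 0 0 1;.8 0 0 0 0 0 1;1 .02 0 0 0 0 1;1 .02 0 0 0 0 1' | sed -n '2p'
python3 -m handwheel '.4 0 0 0 0 0 1;.8 0 0 0 0 0 1;1 -.1 0 0 0 0 1;1 -.1 0 0 0 0 1' | sed -n '2p'
python3 -m handwheel '.4 0 0 0 0 0 1;.8 0 0 0 0 0 1;1 -.1 0 0 0 0 1;1 -.1 0 0 0 0 1' | sed -n '2p'
python3 -m handwheel '.4 0 0 0 0 0 1;.8 0 0 0 0 0 1;.9 -.1 0 0 0 0 1;.9 -.1 0 0 0 0 1;.9 -.1 0 0 0 0 1' | sed -n '2,3p'
cat >> h.py <<'E'
def cartons(p,seeds,z=23):
    f=p["frame"].astype(int); m=((f.max(2)>90)).astype(np.uint8); br=((f[...,0]-f[...,2])>35)
    out=[]
    for s in seeds:
        # region: brown or bright px close to seed
        c=proj(p,[[s[0],s[1],z]])[0]; mm=np.zeros(m.shape,np.uint8); cv2.circle(mm,(int(c[0]),int(c[1])),int(s[2]) if len(s)>2 else 80,1,-1)
        k=((m>0)&(mm>0)).astype(np.uint8); k=cv2.morphologyEx(k,cv2.MORPH_OPEN,np.ones((3,3)))
        n,l,st,ce=cv2.connectedComponentsWithStats(k)
        best=None
        for i in range(1,n):
            a=(l==i); b=(a&br).sum()
            if best is None or b>best[0]: best=(b,a)
        M=cv2.morphologyEx(best[1].astype(np.uint8),cv2.MORPH_CLOSE,np.ones((7,7)))>0
        y,x=np.nonzero(M); X=onz(p,(x.mean(),y.mean()),z+12)
        out.append(tuple(np.round(fitbox([p],[M],z,(110,52,40),X,np.arange(0,3.1,.5)),3))+(int(M.sum()),))
    return out
E
python3 - <<'E'
from h import *
p=viewer.capture("wrist");save(p,"w11")
print(state()[0])
R_=cartons(p,[(424,327),(605,337),(616,218)]);im=p["frame"][...,::-1].copy()
for r in R_:
    print(r)
    h=cv2.convexHull(proj(p,boxpts(r[0],r[1],23,r[2],110,52,40)).astype(np.float32)).astype(int); cv2.polylines(im,[h],True,(0,0,255),1)
cv2.imwrite("pics/w11o.png",im)
E
```

```text
tool_pos: [561.0, 24.8, 292.5]
tool_pos: [550.2, 124.2, 292.3]
tool_pos: [540.8, 223.7, 292.1]
tool_pos: [532.5, 309.9, 292.2]
tcp_rot: [3.142, 0.001, 1.567]
[532.74957973 309.31138018 292.41362555]
(np.float64(418.67), np.float64(326.788), np.float64(0.24), np.float64(0.248), 7677)
(np.float64(603.893), np.float64(333.865), np.float64(0.054), np.float64(0.023), 6010)
(np.float64(643.001), np.float64(219.854), np.float64(0.078), np.float64(0.342), 7572)
```

View pics/w11o.png

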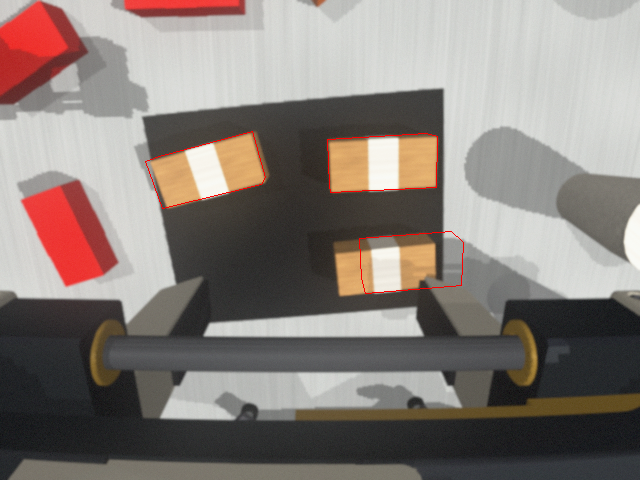

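Three cartons: (382,163), (207,170) and (385,265) in the image. The contour fit for the last two was polluted by counter pixels, so I'll use a brown-only hull instead.

```bash
cat >> h.py <<'E'
def cartons(p,seeds,z=23,rad=75):
    h=cv2.cvtColor(p["frame"],cv2.COLOR_RGB2HSV); br=((h[...,0]>8)&(h[...,0]<22)&(h[...,1]>70)&(h[...,1]<225)&(h[...,2]>45)).astype(np.uint8)
    br=cv2.morphologyEx(br,cv2.MORPH_OPEN,np.ones((3,3))); out=[]
    for s in seeds:
        c=proj(p,[[s[0],s[1],z]])[0]; mm=np.zeros(br.shape,np.uint8); cv2.circle(mm,(int(c[0]),int(c[1])),rad,1,-1)
        n,l,st,ce=cv2.connectedComponentsWithStats(br&mm); k=np.isin(l,[i for i in range(1,n) if st[i,4]>300])
        y,x=np.nonzero(k); hull=cv2.convexHull(np.c_[x,y].astype(np.int32)); M=np.zeros(br.shape,np.uint8); cv2.fillConvexPoly(M,hull,1)
        X=onz(p,(x.mean(),y.mean()),z+12)
        r=fitbox([p],[M>0],z,(110,52,40),X,np.arange(0,3.1,.5)); out.append(tuple(float(np.round(v,3)) for v in r))
    return out
E
python3 - <<'E'
from h import *
p=viewer.capture("wrist")
C=cartons(p,[(424,327),(605,337),(616,218)]);print(C)
st=(562.4,-124,.048)
for k in SL: print(k,S2W(st,SL[k][:2]),SL[k][2]+st[2])
x,y,a,_=C[1]; print("grasp",x+18*np.cos(a),y+18*np.sin(a)); plan((x+18*np.cos(a),y+18*np.sin(a),70,a))
E
```

```text
[(423.209, 327.658, 0.228, 0.056), (603.633, 334.107, 0.059, 0.055), (611.164, 218.512, 3.252, 0.055)]
B [[ 536.26431422 -184.32351058]] 0.048
R [[ 622.72351058 -150.13568578]] 1.6187963267948966
T [[588.53568578 -63.67648942]] 3.189592653589793
L [[502.07648942 -97.86431422]] -1.5227963267948965
grasp 621.6016800869663 335.1683839702298
[0.118 0.394 0.990 0 0 0.286] x8  [0.382 0.152 0.990 0 0 0.193] x5  [0.099 -0.023 0.246 0 0 0.000] x1
```

```bash
python3 -m handwheel '.118 .394 .9 0 0 .286 1;.118 .394 .9 0 0 .286 1;.118 .394 .9 0 0 .286 1;.118 .394 .9 0 0 .286 1;.118 .394 .9 0 0 .286 1;.118 .394 .9 0 0 .286 1;.118 .394 .9 0 0 .286 1;.118 .394 .9 0 0 .286 1' | sed -n '2,3p'
python3 -m handwheel '.382 .152 .4 0 0 .193 1;.382 .152 .4 0 0 .193 1;.382 .152 .4 0 0 .193 1;.382 .152 .4 0 0 .193 1;.382 .152 .4 0 0 .193 1;.382 .152 .4 0 0 .193 1;.382 .152 .4 0 0 .193 1' | sed -n '2,3p'
python3 - <<'E'
from h import *
p=viewer.capture("wrist");C=cartons(p,[(603.6,334)],rad=130);print(C)
x,y,a,_=C[0]; plan((621.6,335.2,70,.056),(621.6,335.2,15,.056))
E
```

```text
tool_pos: [572.5, 320.6, 202.6]
tcp_rot: [3.141, -0.0, 0.661]
tool_pos: [611.5, 333.3, 162.6]
tcp_rot: [3.141, -0.0, 0.066]
[(619.825, 303.263, 1.847, 0.476)]
[0.103 -0.011 0.927 0 0 0.003] x3  
[0.000 -0.000 0.550 0 0 -0.000] x2
```

```bash
python3 -m handwheel '.05 0 .3 0 0 .003 1;.103 -.011 .6 0 0 .003 1;.103 -.011 .93 0 0 .003 1;.103 -.011 .93 0 0 .003 1;.103 -.011 .93 0 0 .003 1' | sed -n '2,3p'
python3 -m handwheel '0 0 .25 0 0 0 1;0 0 .45 0 0 0 1;0 0 .54 0 0 0 1;0 0 .54 0 0 0 1;0 0 .54 0 0 0 1' | sed -n '2,4p'
python3 -m handwheel '0 0 0 0 0 0 .2;0 0 0 0 0 0 0;0 0 0 0 0 0 -.2;0 0 0 0 0 0 -.6;0 0 0 0 0 0 -.6;0 0 0 0 0 0 -.6;0 0 0 0 0 0 -.6' | sed -n '2,6p'
```

```text
tool_pos: [620.1, 335.3, 68.0]
tcp_rot: [3.14, 0.004, 0.055]
tool_pos: [622.1, 336.4, 17.4]
tcp_rot: [-3.141, -0.002, 0.054]
contact_force: [0.1, -0.0, 1.3]
tool_pos: [621.2, 336.0, 15.5]
tcp_rot: [3.141, -0.0, 0.053]
contact_force: [-0.7, -1.0, 1.3]
grip_width: 51.9
finger_force: 30.0
```

```bash
python3 -m handwheel '0 0 -.1 0 0 0 -.9;0 0 -.3 0 0 0 -.9;0 0 -.6 0 0 0 -.9;0 0 -1 0 0 0 -.9;0 0 -1 0 0 0 -.9;0 0 -1 0 0 0 -.9' | sed -n '2,6p'
python3 - <<'E'
from h import *
plan((554.2,-183.4,130,.048))
E
```

```text
tool_pos: [622.8, 336.8, 119.3]
tcp_rot: [-3.139, -0.006, 0.053]
contact_force: [0.6, 0.2, -2.8]
grip_width: 52.0
finger_force: 30.0
[-0.184 0.990 -0.020 0 0 0.002] x3  [-0.179 0.990 -0.020 0 0 -0.000] x3  [-0.179 0.990 -0.020 0 0 -0.000] x3  [-0.179 0.990 -0.020 0 0 -0.000] x3  [-0.179 0.990 -0.020 0 0 -0.000] x3  [-0.038 0.212 -0.004 0 0 -0.000] x1
```

```bash
python3 -m handwheel '-.06 .3 -.02 0 0 0 -.9;-.12 .65 -.02 0 0 0 -.9;-.18 .99 -.02 0 0 0 -.9;-.18 .99 -.02 0 0 0 -.9' | sed -n '2p'
python3 -m handwheel '-.06 .35 -.02 0 0 0 -.9;-.12 .7 -.02 0 0 0 -.9;-.18 .99 -.02 0 0 0 -.9;-.18 .99 -.02 0 0 0 -.9' | sed -n '2p'
python3 -m handwheel '-.06 .35 -.02 0 0 0 -.9;-.12 .7 -.02 0 0 0 -.9;-.18 .99 -.02 0 0 0 -.9;-.18 .99 -.02 0 0 0 -.9' | sed -n '2p'
python3 -m handwheel '-.06 .35 -.02 0 0 0 -.9;-.12 .7 -.02 0 0 0 -.9;-.18 .99 -.02 0 0 0 -.9;-.18 .99 -.02 0 0 0 -.9' | sed -n '2p'
python3 -m handwheel '-.06 .35 -.02 0 0 0 -.9;-.12 .7 -.02 0 0 0 -.9;-.18 .99 -.02 0 0 0 -.9;-.18 .99 -.02 0 0 0 -.9' | sed -n '2p'
python3 -m handwheel '-.02 .1 0 0 0 0 -.9;-.038 .2 0 0 0 0 -.9;-.038 .2 0 0 0 0 -.9' | sed -n '2,6p'
python3 - <<'E'
from h import *
t,r,o=state();print(t,o["time"]);plan((554.2,-183.4,66,.048))
E
```

```text
tool_pos: [606.9, 230.2, 115.8]
tool_pos: [594.2, 131.3, 118.1]
tool_pos: [581.7, 32.1, 120.3]
tool_pos: [569.3, -67.3, 122.5]
tool_pos: [556.8, -167.0, 124.6]
tool_pos: [554.6, -183.9, 125.0]
tcp_rot: [3.141, 0.001, 0.053]
contact_force: [0.0, 0.2, -2.7]
grip_width: 52.0
finger_force: 30.0
[ 554.63918379 -183.92355936  125.03162253] 63.7333
[-0.004 -0.005 0.590 0 0 0.001] x2
```

```bash
python3 -m handwheel '-.004 -.005 .2 0 0 .002 -.9;-.004 -.005 .4 0 0 .002 -.9;-.004 -.005 .55 0 0 .002 -.9;-.004 -.005 .59 0 0 .002 -.9;-.004 -.005 .59 0 0 .002 -.9' | sed -n '2,6p'
python3 -m handwheel '0 0 .01 0 0 0 -.9;0 0 .02 0 0 0 -.9;0 0 .025 0 0 0 -.9;0 0 .025 0 0 0 -.9' | sed -n '2,4p'
python3 -m handwheel '0 0 .01 0 0 0 -.9;0 0 .01 0 0 0 -.9;0 0 .01 0 0 0 -.9' | sed -n '2,4p'
```

```text
tool_pos: [553.7, -181.5, 65.2]
tcp_rot: [-3.14, 0.003, 0.048]
contact_force: [-0.6, 0.0, -2.5]
grip_width: 51.9
finger_force: 30.0
tool_pos: [554.7, -182.8, 64.7]
tcp_rot: [3.141, -0.001, 0.047]
contact_force: [0.6, 0.0, -1.4]
tool_pos: [554.3, -182.8, 63.1]
tcp_rot: [3.141, -0.0, 0.046]
contact_force: [-0.4, 0.6, -1.1]
```

```bash
python3 -m handwheel '0 0 .005 0 0 0 -.9;0 0 .01 0 0 0 -.9;0 0 .01 0 0 0 -.9' | sed -n '2p;4p'
python3 -m handwheel '0 0 0 0 0 0 -.9;0 0 0 0 0 0 .3;0 0 0 0 0 0 .45;0 0 0 0 0 0 .45;0 0 0 0 0 0 .45' | sed -n '2p;4,6p'
python3 -m handwheel '0 0 -.3 0 0 0 .45;0 0 -.6 0 0 0 .6;-.3 0 -1 0 0 0 1;-.3 0 -1 0 0 0 1' | sed -n '2p'
python3 - <<'E'
from h import *
t,r,o=state();plan((562,-90,280,.6))
E
```

```text
tool_pos: [554.3, -182.8, 62.4]
contact_force: [-1.1, 0.7, 2.2]
tool_pos: [554.3, -182.7, 61.8]
contact_force: [-0.5, -0.4, 0.6]
grip_width: 66.3
finger_force: 0.0
tool_pos: [524.5, -184.9, 166.8]
[0.366 -0.814 -0.990 0 0 -0.176] x5  [0.106 -0.072 -0.142 0 0 -0.000] x1
```

```bash
python3 -m handwheel '.3 -.25 -.4 0 0 0 1;.6 -.5 -.8 0 0 0 1;.85 -.6 -.99 0 0 0 1;.85 -.6 -.99 0 0 0 1;.85 -.6 -.99 0 0 0 1' | sed -n '2,3p'
cat >> h.py <<'E'
def checkplaced(p,st,k,draw=None):
    x,y=S2W(st,SL[k][:2])[0]; r=cartons_on(p,(x,y,SL[k][2]+st[2])); 
    d=np.array(r[:2])-[x,y]; a=SL[k][2]+st[2]
    print(k,"offset along slot x,y:",np.round([d@[np.cos(a),np.sin(a)],d@[-np.sin(a),np.cos(a)]],1),"yaw err",round((r[2]-a+np.pi/2)%np.pi-np.pi/2,3),"cost",round(r[3],3))
def show(p,st,name):
    im=p["frame"][...,::-1].copy()
    for k in SL:
        x,y=S2W(st,SL[k][:2])[0]; a=SL[k][2]+st[2]
        for L,W,z,c in((118,58,50,(0,0,255)),(110,52,90,(0,255,0))):
            q=boxpts(x,y,z,a,L,W,0)[::2][[0,1,3,2]]; cv2.polylines(im,[np.round(proj(p,q)*8).astype(np.int32)],True,c,1,shift=3)
    cv2.imwrite(f"pics/{name}.png",im)
E
python3 - <<'E'
from h import *
p=viewer.capture("wrist");show(p,(562.4,-124,.048),"w12")
E
```

```text
tool_pos: [609.7, -118.5, 264.0]
tcp_rot: [3.14, -0.007, 0.049]
```

View pics/w12.png

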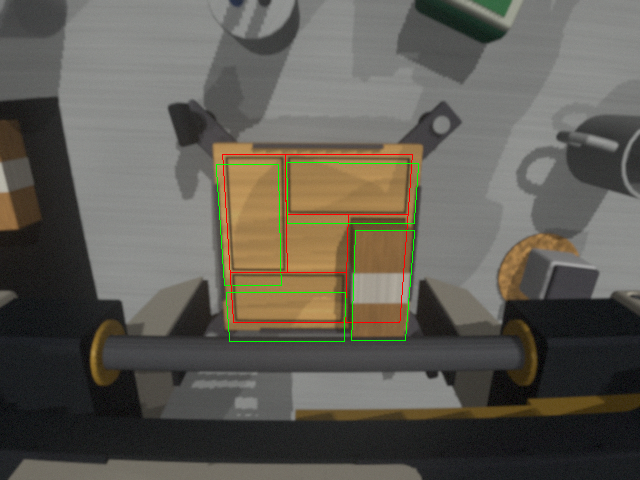

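The carton in slot B looks within its outline. I'll quantify it using its white band.

```bash
cat >> h.py <<'E'
def band(p,st,k,dark_ok=False,dbg=False):
    """white band centre/orientation on top of carton in slot k (z=90), in slot coordinates"""
    x,y=S2W(st,SL[k][:2])[0]; a=SL[k][2]+st[2]
    u=proj(p,boxpts(x,y,90,a,60,60,0)[::2][[0,1,3,2]]); m=np.zeros((480,640),np.uint8); cv2.fillConvexPoly(m,np.round(u).astype(np.int32),1)
    h=cv2.cvtColor(p["frame"],cv2.COLOR_RGB2HSV); w=((h[...,1]<45)&(h[...,2]>95)&(m>0)).astype(np.uint8)
    n,l,s,c=cv2.connectedComponentsWithStats(w); i=1+s[1:,4].argmax(); yy,xx=np.nonzero(l==i)
    P=np.array([onz(p,v,90)[:2] for v in zip(xx[::2],yy[::2])]); d=P-[x,y]
    q=np.c_[d@[np.cos(a),np.sin(a)],d@[-np.sin(a),np.cos(a)]]
    rc=cv2.minAreaRect(q.astype(np.float32)); lo,hi=np.percentile(q,[1,99],axis=0)
    print(k,"band centre",np.round(rc[0],1),"size",np.round(rc[1],1),"ang",round(rc[2]%90,1),"ext",np.round(lo,1),np.round(hi,1))
E
python3 - <<'E'
from h import *
p=viewer.capture("wrist");band(p,(562.4,-124,.048),"B");save(p,"w13")
r=fitstand2(p,(562.4,-124,.048));print(r)
u=proj(p,boxpts(536.3,-184.3,70,.048,110,52,40)).mean(0).astype(int)
c=cv2.resize(p["frame"][140:350,205:425],None,fx=2.7,fy=2.7,interpolation=cv2.INTER_CUBIC);cv2.imwrite("pics/w13c.png",c[...,::-1])
plan((600,60,250,.05),(611-18,218.5,160,.11))
E
```

```text
B band centre [0.1 1. ] size [53.4 29. ] ang 89.9 ext [-14.3 -25.3] [13.7 27.2]
[ 5.61736e+02 -1.23853e+02  8.30000e-02  1.18203e+02  5.18220e+01
  9.56850e+01  1.14100e+00]
[0.013 -0.990 0.055 0 0 -0.001] x3  [0.013 -0.810 0.045 0 0 -0.000] x2  
[0.006 -0.990 0.562 0 0 -0.019] x3  [0.039 -0.595 0.338 0 0 -0.000] x2
```

View pics/w13c.png

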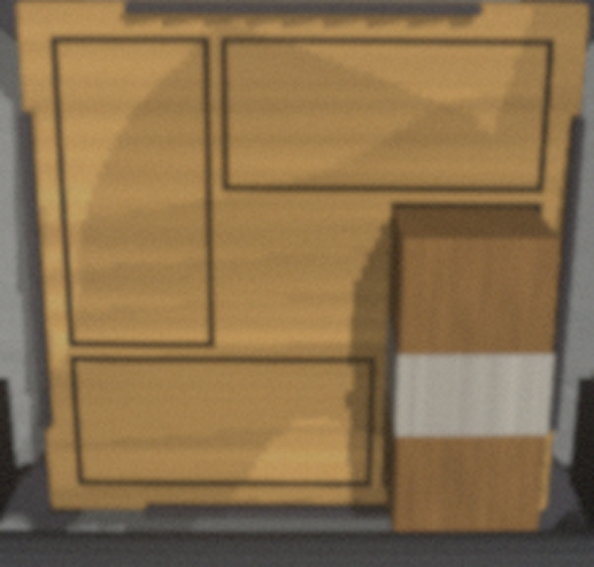

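Carton B sits at offset (0.1, 1.0) mm, well aligned. Next is the carton at (611,218).

```bash
python3 -m handwheel '0 -.3 0 0 0 0 1;0 -.65 .02 0 0 0 1;.01 -.99 .05 0 0 0 1;.01 -.99 .05 0 0 0 1' | sed -n '2p'
python3 -m handwheel '0 -.35 0 0 0 0 1;0 -.7 .02 0 0 0 1;0 -.99 .02 0 0 0 1;0 -.99 .02 0 0 0 1' | sed -n '2p'
python3 -m handwheel '0 -.35 0 0 0 -.019 1;0 -.7 .02 0 0 -.019 1;0 -.99 .02 0 0 -.019 1;0 -.99 .02 0 0 -.019 1' | sed -n '2p'
python3 -m handwheel '-.02 -.2 0 0 0 0 1;-.03 -.3 .02 0 0 0 1;-.03 -.3 .02 0 0 0 1;-.03 -.3 .02 0 0 0 1' | sed -n '2,3p'
python3 - <<'E'
from h import *
p=viewer.capture("wrist");C=cartons(p,[(611,218.5)],rad=90);print(C, bot.get_obs()["time"])
x,y,a,_=C[0]; a=(a+np.pi/2)%np.pi-np.pi/2; g=(x-18*np.cos(a),y-18*np.sin(a)); print(g)
plan((*g,70,a),(*g,15,a))
E
```

```text
tool_pos: [600.7, -16.7, 253.7]
tool_pos: [596.4, 81.3, 252.2]
tool_pos: [592.1, 179.6, 250.2]
tool_pos: [587.2, 204.9, 249.1]
tcp_rot: [3.141, 0.002, 0.106]
[(613.151, 217.627, 0.106, 0.07)] 67.6333
(np.float64(595.2520293496838), np.float64(215.72257104119856))
[0.049 -0.056 0.990 0 0 -0.000] x3  [0.040 -0.046 0.804 0 0 -0.000] x2  
[0.000 -0.000 0.550 0 0 -0.000] x2
```

```bash
python3 -m handwheel '.02 -.02 .3 0 0 0 1;.04 -.056 .7 0 0 0 1;.04 -.056 .99 0 0 0 1;.04 -.056 .99 0 0 0 1' | sed -n '2p'
python3 -m handwheel '.035 -.04 .4 0 0 0 1;.035 -.04 .75 0 0 0 1;.035 -.04 .8 0 0 0 1;.035 -.04 .8 0 0 0 1' | sed -n '2p'
python3 -m handwheel '0 0 .25 0 0 0 1;0 0 .45 0 0 0 1;0 0 .54 0 0 0 1;0 0 .54 0 0 0 1;0 0 .54 0 0 0 1' | sed -n '2,4p'
```

```text
tool_pos: [587.4, 209.7, 144.3]
tool_pos: [593.3, 215.3, 70.3]
tool_pos: [595.2, 216.4, 19.0]
tcp_rot: [-3.141, -0.003, 0.106]
contact_force: [0.3, 0.3, -0.1]
```

```bash
python3 -m handwheel '0 0 .015 0 0 0 .2;0 0 .015 0 0 0 0;0 0 .015 0 0 0 -.2;0 0 .015 0 0 0 -.6;0 0 .015 0 0 0 -.9;0 0 .015 0 0 0 -.9;0 0 .015 0 0 0 -.9;0 0 .015 0 0 0 -.9' | sed -n '2,6p'
python3 -m handwheel '0 0 -.1 0 0 0 -.9;0 0 -.3 0 0 0 -.9;0 0 -.6 0 0 0 -.9;0 0 -1 0 0 0 -.9;0 0 -1 0 0 0 -.9;0 0 -1 0 0 0 -.9' | sed -n '2,6p'
python3 - <<'E'
from h import *
plan((570.5,-64.5,128,.048))
E
```

```text
tool_pos: [593.9, 216.3, 15.5]
tcp_rot: [3.141, -0.0, 0.106]
contact_force: [-0.9, -0.9, 1.3]
grip_width: 51.9
finger_force: 30.0
tool_pos: [595.4, 216.8, 118.7]
tcp_rot: [-3.141, -0.006, 0.106]
contact_force: [0.7, 0.0, -2.2]
grip_width: 51.7
finger_force: 30.0
[-0.195 0.990 -0.033 0 0 0.019] x3  [-0.136 0.990 -0.033 0 0 -0.000] x3  [-0.111 0.808 -0.027 0 0 -0.000] x2
```

```bash
python3 -m handwheel '-.06 .3 -.02 0 0 .019 -.9;-.12 .65 -.02 0 0 .019 -.9;-.19 .99 -.04 0 0 .019 -.9;-.19 .99 -.04 0 0 .019 -.9' | sed -n '2p'
python3 -m handwheel '-.05 .35 -.02 0 0 0 -.9;-.1 .7 -.02 0 0 0 -.9;-.136 .99 -.04 0 0 0 -.9;-.136 .99 -.04 0 0 0 -.9' | sed -n '2p'
python3 -m handwheel '-.05 .35 -.02 0 0 0 -.9;-.1 .65 -.02 0 0 0 -.9;-.111 .81 -.03 0 0 0 -.9;-.111 .81 -.03 0 0 0 -.9;-.111 .81 -.03 0 0 0 -.9' | sed -n '2,6p'
python3 - <<'E'
from h import *
t,r,o=state();plan((570.5,-64.5,66,.048))
E
```

```text
tool_pos: [584.1, 110.5, 118.2]
tool_pos: [575.5, 11.7, 122.4]
tool_pos: [568.6, -65.1, 125.5]
tcp_rot: [-3.141, 0.002, 0.045]
contact_force: [0.2, 0.6, -2.9]
grip_width: 51.6
finger_force: 30.0
[0.020 -0.005 0.595 0 0 -0.001] x2
```

```bash
python3 -m handwheel '.01 0 .2 0 0 0 -.9;.02 -.005 .4 0 0 0 -.9;.02 -.005 .55 0 0 0 -.9;.02 -.005 .59 0 0 0 -.9;.02 -.005 .59 0 0 0 -.9;.02 -.005 .59 0 0 0 -.9' | sed -n '2,6p'
python3 -m handwheel '0 0 .01 0 0 0 -.9;0 0 .02 0 0 0 -.9;0 0 .03 0 0 0 -.9;0 0 .03 0 0 0 -.9' | sed -n '2,4p'
python3 -m handwheel '0 0 .005 0 0 0 -.9;0 0 .01 0 0 0 -.9;0 0 .01 0 0 0 -.9' | sed -n '2,4p'
```

```text
tool_pos: [571.4, -63.6, 67.7]
tcp_rot: [-3.141, 0.0, 0.048]
contact_force: [0.2, -0.4, -1.4]
grip_width: 52.0
finger_force: 30.0
tool_pos: [571.3, -64.5, 64.8]
tcp_rot: [3.141, -0.001, 0.046]
contact_force: [0.8, 0.1, -1.7]
tool_pos: [571.1, -64.5, 63.4]
tcp_rot: [3.142, 0.0, 0.046]
contact_force: [-1.0, -0.4, -3.0]
```

```bash
python3 -m handwheel '0 0 .005 0 0 0 -.9;0 0 .01 0 0 0 -.9;0 0 .01 0 0 0 -.9' | sed -n '2p;4p'
python3 -m handwheel '0 0 0 0 0 0 -.9;0 0 0 0 0 0 .3;0 0 0 0 0 0 .45;0 0 0 0 0 0 .45;0 0 0 0 0 0 .45' | sed -n '2p;4,6p'
python3 -m handwheel '0 0 -.3 0 0 0 .45;0 0 -.6 0 0 0 .6;.2 0 -1 0 0 0 1;.2 0 -1 0 0 0 1' | sed -n '2p'
python3 -m handwheel '.2 .3 -.4 0 0 0 1;.2 .55 -.8 0 0 0 1;.2 .55 -.99 0 0 0 1;.2 .55 -.99 0 0 0 1;.2 .55 -.99 0 0 0 1' | sed -n '2p'
python3 - <<'E'
from h import *
p=viewer.capture("wrist");st=(562.4,-124,.048)
band(p,st,"B");band(p,st,"T"); save(p,"w14"); print(bot.get_obs()["time"])
A=viewer.capture("scene"); C=cartons(A,[(423,327.7)],rad=30);print(C)
plan((423,250,250,.23))
E
```

```text
tool_pos: [571.2, -64.5, 62.5]
contact_force: [0.3, -0.4, -1.5]
tool_pos: [571.3, -64.5, 62.6]
contact_force: [0.7, -0.4, -0.1]
grip_width: 66.1
finger_force: 0.0
tool_pos: [596.3, -64.3, 169.8]
tool_pos: [614.7, -118.4, 263.6]
B band centre [ 2.9 -0.7] size [53.6 59.1] ang 0.1 ext [-18.4 -29.8] [23.7 28.2]
T band centre [-1.  -0.6] size [54.6 30.2] ang 88.8 ext [-15.  -27.3] [12.7 26.6]
73.5167
[(443.664, 355.166, 2.224, 0.455)]
[-0.456 -0.990 0.027 0 0 -0.058] x3  [-0.251 -0.990 0.026 0 0 -0.000] x3  [-0.251 -0.990 0.026 0 0 -0.000] x3  [-0.246 -0.972 0.025 0 0 -0.000] x3
```

T is good at (-1.0,-0.6). The last carton is near (423,328); I'll move above it and re-measure.

```bash
python3 -m handwheel '-.2 -.3 0 0 0 -.058 1;-.35 -.65 0 0 0 -.058 1;-.456 -.99 .02 0 0 -.058 1;-.456 -.99 .02 0 0 -.058 1' | sed -n '2p'
python3 -m handwheel '-.1 -.35 0 0 0 0 1;-.2 -.7 0 0 0 0 1;-.25 -.99 .02 0 0 0 1;-.25 -.99 .02 0 0 0 1' | sed -n '2p'
python3 -m handwheel '-.1 -.35 0 0 0 0 1;-.2 -.7 0 0 0 0 1;-.25 -.99 .02 0 0 0 1;-.25 -.99 .02 0 0 0 1' | sed -n '2p'
python3 -m handwheel '-.1 -.35 0 0 0 0 1;-.2 -.7 0 0 0 0 1;-.25 -.99 .02 0 0 0 1;-.25 -.99 .02 0 0 0 1' | sed -n '2p'
python3 -m handwheel '-.1 -.3 0 0 0 0 1;-.16 -.55 0 0 0 0 1;-.16 -.55 0 0 0 0 1;-.16 -.55 0 0 0 0 1' | sed -n '2,3p'
python3 - <<'E'
from h import *
p=viewer.capture("wrist");print(state()[0]);C=cartons(p,[(423,327.7)],rad=100);print(C);save(p,"w15")
x,y,a,_=C[0]; a=(a+np.pi/2)%np.pi-np.pi/2; g=(x-18*np.cos(a),y-18*np.sin(a)); print(g)
plan((*g,70,a),(*g,14.5,a))
E
```

```text
tool_pos: [560.3, -14.9, 258.0]
tool_pos: [513.7, 74.4, 256.1]
tool_pos: [467.3, 164.3, 254.2]
tool_pos: [421.0, 254.5, 252.3]
tool_pos: [395.0, 301.4, 252.6]
tcp_rot: [3.14, 0.001, 0.231]
[395.45573289 300.73119956 252.68571398]
[(423.005, 327.748, 3.378, 0.053)]
(np.float64(405.5056576230454), np.float64(323.53219445726904))
[0.081 -0.108 0.990 0 0 -0.002] x3  [0.069 -0.091 0.837 0 0 -0.000] x3  
[0.000 -0.000 0.555 0 0 -0.000] x2
```

```bash
python3 -m handwheel '.02 -.02 .3 0 0 0 1;.08 -.1 .7 0 0 0 1;.08 -.108 .99 0 0 -.002 1;.08 -.108 .99 0 0 -.002 1' | sed -n '2p'
python3 -m handwheel '.069 -.091 .4 0 0 0 1;.069 -.091 .75 0 0 0 1;.069 -.091 .83 0 0 0 1;.069 -.091 .83 0 0 0 1' | sed -n '2p'
python3 -m handwheel '0 0 .25 0 0 0 1;0 0 .45 0 0 0 1;0 0 .54 0 0 0 1;0 0 .54 0 0 0 1;0 0 .54 0 0 0 1' | sed -n '2,4p'
```

```text
tool_pos: [398.2, 310.8, 148.8]
tool_pos: [404.6, 322.8, 70.4]
tool_pos: [406.1, 324.5, 19.1]
tcp_rot: [-3.141, -0.002, 0.235]
contact_force: [0.9, -0.3, 1.2]
```

```bash
python3 -m handwheel '0 0 .015 0 0 0 .2;0 0 .015 0 0 0 0;0 0 .015 0 0 0 -.2;0 0 .015 0 0 0 -.6;0 0 .015 0 0 0 -.9;0 0 .015 0 0 0 -.9;0 0 .015 0 0 0 -.9;0 0 .015 0 0 0 -.9' | sed -n '2,6p'
python3 -m handwheel '0 0 -.1 0 0 0 -.9;0 0 -.3 0 0 0 -.9;0 0 -.6 0 0 0 -.9;0 0 -1 0 0 0 -.9;0 0 -1 0 0 0 -.9;0 0 -1 0 0 0 -.9' | sed -n '2,6p'
python3 - <<'E'
from h import *
plan((440,230,140,1.619),(502.9,-115.8,140,1.619))
E
```

```text
tool_pos: [405.0, 324.2, 16.0]
tcp_rot: [3.141, 0.0, 0.235]
contact_force: [-0.4, -0.3, 2.1]
grip_width: 51.6
finger_force: 30.0
tool_pos: [406.1, 325.0, 118.4]
tcp_rot: [-3.14, -0.005, 0.235]
contact_force: [-0.1, -0.7, -0.9]
grip_width: 52.2
finger_force: 30.0
[0.107 0.990 -0.213 0 0 -0.286] x8  [-0.009 0.009 -0.003 0 0 -0.154] x4  
[-0.990 0.131 0.000 0 0 -0.000] x3  [-0.990 0.131 0.000 0 0 -0.000] x3  [-0.990 0.131 0.000 0 0 -0.000] x3  [-0.514 0.068 0.000 0 0 -0.000] x2
```

```bash
python3 -m handwheel '.03 .3 -.1 0 0 -.286 -.9;.06 .6 -.2 0 0 -.286 -.9;.1 .99 -.21 0 0 -.286 -.9;.1 .99 -.21 0 0 -.286 -.9;.1 .99 -.21 0 0 -.286 -.9;.1 .99 -.21 0 0 -.286 -.9;.1 .99 -.21 0 0 -.286 -.9;.1 .99 -.21 0 0 -.286 -.9' | sed -n '2,3p'
python3 -m handwheel '0 0 0 0 0 -.155 -.9;0 0 0 0 0 -.155 -.9;0 0 0 0 0 -.155 -.9;0 0 0 0 0 -.155 -.9;0 0 0 0 0 -.155 -.9' | sed -n '2,6p'
python3 -m handwheel '-.35 .05 0 0 0 0 -.9;-.7 .1 0 0 0 0 -.9;-.99 .13 0 0 0 0 -.9;-.99 .13 0 0 0 0 -.9' | sed -n '2p'
python3 -m handwheel '-.35 .05 0 0 0 0 -.9;-.7 .1 0 0 0 0 -.9;-.99 .13 0 0 0 0 -.9;-.99 .13 0 0 0 0 -.9' | sed -n '2p'
python3 -m handwheel '-.35 .05 0 0 0 0 -.9;-.7 .1 0 0 0 0 -.9;-.99 .13 0 0 0 0 -.9;-.99 .13 0 0 0 0 -.9' | sed -n '2,6p'
python3 - <<'E'
from h import *
t,r,o=state();print(r,o["time"]);plan((502.9,-115.8,120,1.619),(502.9,-115.8,66.5,1.619))
E
```

```text
tool_pos: [436.7, 229.7, 135.4]
tcp_rot: [-3.139, 0.003, 1.14]
tool_pos: [436.7, 229.9, 135.5]
tcp_rot: [-3.138, 0.001, 1.624]
contact_force: [0.1, -0.9, -1.7]
grip_width: 51.8
finger_force: 30.0
tool_pos: [455.7, 128.0, 136.0]
tool_pos: [474.1, 29.9, 136.2]
tool_pos: [492.3, -68.2, 136.3]
tcp_rot: [3.141, 0.002, 1.614]
contact_force: [0.6, -0.4, -1.7]
grip_width: 51.7
finger_force: 30.0
[3.14145097e+00 1.51705780e-03 1.61396607e+00] 79.6167
[-0.480 0.086 0.163 0 0 -0.002] x2  
[0.000 -0.000 0.535 0 0 -0.000] x2
```

```bash
python3 -m handwheel '-.3 .05 0 0 0 0 -.9;-.48 .086 .05 0 0 -.001 -.9;-.48 .086 .163 0 0 -.001 -.9;-.48 .086 .163 0 0 -.001 -.9;-.48 .086 .163 0 0 -.001 -.9' | sed -n '2,3p'
python3 -m handwheel '0 0 .2 0 0 0 -.9;0 0 .4 0 0 0 -.9;0 0 .53 0 0 0 -.9;0 0 .53 0 0 0 -.9;0 0 .53 0 0 0 -.9' | sed -n '2,6p'
python3 -m handwheel '0 0 0 0 0 0 -.9;0 0 0 0 0 0 -.9' | sed -n '2,4p'
```

```text
tool_pos: [501.5, -110.7, 119.7]
tcp_rot: [-3.139, -0.002, 1.622]
tool_pos: [502.2, -110.9, 67.7]
tcp_rot: [-3.14, -0.001, 1.624]
contact_force: [-0.3, -0.0, -1.0]
grip_width: 51.8
finger_force: 30.0
tool_pos: [503.2, -111.8, 68.9]
tcp_rot: [3.14, 0.001, 1.624]
contact_force: [-0.7, -0.4, -1.5]
```

```bash
python3 -m handwheel '-.04 -.003 0 0 0 0 -.9;-.04 -.003 .01 0 0 0 -.9;-.04 -.003 .03 0 0 0 -.9;-.04 -.003 .05 0 0 0 -.9;-.04 -.003 .05 0 0 0 -.9;-.04 -.003 .05 0 0 0 -.9' | sed -n '2,4p'
python3 -m handwheel '0 0 .005 0 0 0 -.9;0 0 .01 0 0 0 -.9;0 0 .01 0 0 0 -.9' | sed -n '2,4p'
```

```text
tool_pos: [502.4, -116.2, 62.9]
tcp_rot: [3.141, 0.0, 1.624]
contact_force: [-1.2, -1.3, 3.4]
tool_pos: [502.4, -116.3, 62.9]
tcp_rot: [3.141, 0.001, 1.624]
contact_force: [-5.0, -1.0, 11.7]
```

Touching. Release, back off, and view the whole stand.

```bash
python3 -m handwheel '0 0 -.01 0 0 0 -.9;0 0 -.01 0 0 0 .3;0 0 -.01 0 0 0 .45;0 0 -.01 0 0 0 .45;0 0 -.01 0 0 0 .45' | sed -n '2p;4,6p'
python3 -m handwheel '0 0 -.3 0 0 0 .45;0 0 -.6 0 0 0 .6;0 0 -1 0 0 0 1;0 0 -1 0 0 0 1' | sed -n '2p'
python3 -m handwheel '.2 .3 -.4 0 0 0 1;.4 .6 -.8 0 0 0 1;.4 .6 -.99 0 0 0 1;.4 .6 -.99 0 0 0 1;.4 .6 -.99 0 0 0 1' | sed -n '2,3p'
python3 - <<'E'
from h import *
p=viewer.capture("wrist");st=(562.4,-124,.048)
for k in "BTL": band(p,st,k)
A=viewer.capture("scene"); B=viewer.capture("side"); print(bot.get_obs()["time"])
for k in "BTL": band(A,st,k);band(B,st,k)
w=cv2.resize(p["frame"][100:310,170:470],(480,336)); 
a=cv2.resize(A["frame"][230:380,190:350],(315,300)); b=cv2.resize(B["frame"][160:290,180:340],(315,256))
im=np.zeros((560,800,3),np.uint8); im[:336,:480]=w; im[:300,480:795]=a; im[302:558,480:795]=b
o=cv2.resize(A["frame"][150:480,100:470],(246,220)); im[338:558,:246]=o
cv2.imwrite("pics/fin.png",im[...,::-1])
E
```

```text
tool_pos: [502.4, -115.8, 62.4]
contact_force: [-0.0, 0.8, 0.5]
grip_width: 66.5
finger_force: 0.0
tool_pos: [505.9, -117.1, 169.4]
tool_pos: [561.6, -72.4, 263.3]
tcp_rot: [3.137, 0.002, 1.625]
B band centre [-0.3  5.5] size [28.8 47.6] ang 0.4 ext [-14.5 -17.3] [13.8 29.3]
T band centre [-1.1 -2.6] size [29.3 55.5] ang 1.0 ext [-14.9 -29.4] [13.5 24.3]
L band centre [-1.8 -0.2] size [30.  56.9] ang 0.4 ext [-15.2 -28.1] [13.3 27.3]
82.6833
B band centre [ 3.9 -2.1] size [29.4 55.4] ang 3.3 ext [-10.5 -29.4] [17.6 25.6]
B band centre [-0.1 -0.8] size [60.4 62.7] ang 0.8 ext [-27.2 -32.2] [27.1 30.4]
T band centre [ 0.2 -0.7] size [59.7 62.6] ang 89.5 ext [-25.1 -30.7] [28. 29.]
T band centre [-1.9 -1.6] size [29.8 57.2] ang 1.2 ext [-16.6 -30.1] [12.5 26.7]
L band centre [1.6 0.1] size [61.1 59.4] ang 88.2 ext [-24.6 -30.9] [28.  29.6]
L band centre [-0.3  0.4] size [61.1 61.3] ang 0.4 ext [-27.6 -30.3] [24.  30.7]
```

View pics/fin.png

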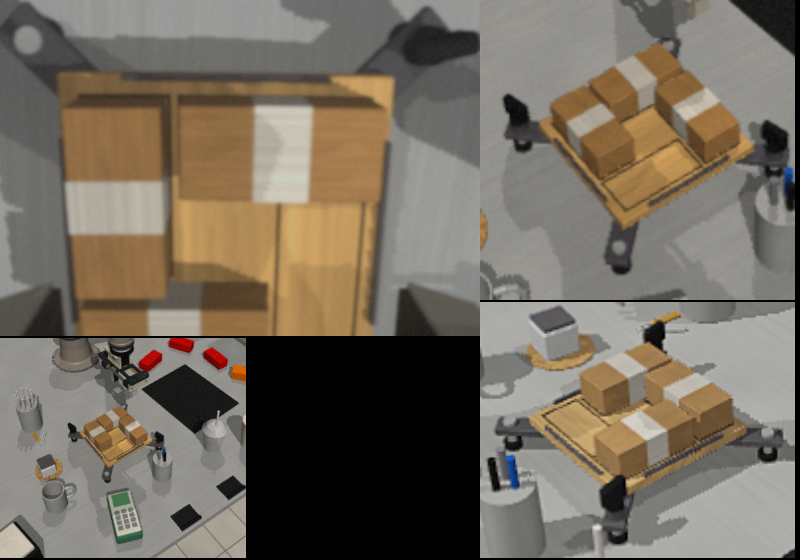

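The final picture shows the three cartons squarely in slots B, T and L, the caddy on the coaster, and the bystanders and look-alikes untouched. I'm handing the job in.

```bash
python3 -c "
from plant import bot
print(bot.close_job())"
```

```text
the job is handed in; nothing more can be done
None
```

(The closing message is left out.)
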